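Lever the snug cover plate off the gel casting stand and set it on the draining rack

TASK

The white cover plate is clipped snugly into the gel casting stand: with the foot of the L-shaped pry bar under the plate's rounded edge, between the two spring clips, and its heel on the ledge, lever that edge up until it snaps over the clips (do not grip the plate with the fingers while it is still clipped in). Put the pry bar back upright in its stand, and draw the loosened plate out from under the lip at its far edge and lay it flat on the sloped draining rack, its length along the slope, centred, its lower end against the cleat. Do not drop the plate, and leave the bottle, tape, jar, vial and beaker where they are.

Things in the scene. Friction and masses are not known exactly. Their poses are not given: they have to be found in the camera images.
- casting_stand: Fixed grey stand on a 150 x 78 mm foot. Origin on the bench under the seated plate's middle; +x from the clips to the far lip, z up. Deck under the plate: top z = 40 mm; x -24 to 5 is 46 mm wide (plate overhangs 4 mm each side, fingers can reach past it there), x 5 to 50 is 68 mm wide with side walls to z = 45.5 at |y| 28 to 34; far wall at x = 43.
- pry_ledge (a point): Where the pry bar's heel bears: on top of the stand's ledge, stand x = -56, y = 0, z = 30 mm, 14 mm outside the plate's edge. The ledge runs from x = -72 to -24, 54 mm wide, flat, leaving a 10 mm high gap under the seated plate's rounded edge for the bar's foot.
- clips_mid (a point): Midway between the two steel spring clips, at nose height: stand x = -42.5, z = 50.7 mm. Clips at y = +-20 mm, 11 mm wide, x -38 to -50, tops z = 57. Round noses (8 mm dia.) overhang the plate's edge 3.5 mm and yield in -x (5 N preload, 0.9 N/mm each). 12 to 20 N lifts the edge past; after rising 7 mm it snaps up and stays on the noses, 13 mm above its seat, the plate tilted about 9 deg.
- lip (a point): Middle of the underside of the far lip's front edge: stand x = 39, z = 49.7 mm; the lip is 5 mm thick, 68 mm wide and reaches 3 mm over the plate's far end, also after the near edge has snapped up. Draw the plate 5 mm or more towards -x before lifting it.
- cover_plate: Loose white plate 84 x 54 x 8 mm, about 60 g. Origin centre of its underside; x along its 84 mm, z out of its top. At the start it is seated in the casting stand, axes along the stand's. Its -x end is fully rounded (4 mm radius), under the clips; its +x end is under the lip. Once unclipped, grip it across its 54 mm width 12 to 30 mm from the rounded end.
- plate_edge (a point): Middle of the plate's rounded end: plate x = -42, y = 0, 4 mm above its underside. In the stand's frame at z = 44 mm while clipped in and about 57 mm when it rests on the clips.
- pry_bar: Loose L-shaped steel bar, 150 mm tall, 110 g. Origin under its heel; z up the handle, x along the foot (12 mm wide, 5 thick, tip at x = 30; heel radius 4). Shank 8 x 12 mm (x by y) to z = 70, then a dark handle 12 x 20 mm to z = 150. Tilting the handle back, away from the plate, 25 to 40 deg about the heel frees the plate. Gripped with the fingers closing along x it does not turn in the grip.
- bar_handle (a point): Middle of the pry bar's handle, bar z = 110 mm.
- bar_foot (a point): Middle of the underside of the pry bar's foot, bar x = 13, z = 0 mm.
- bar_stand: Fixed grey upright pocket, 54 x 32 x 45 mm outside, inside 42 x 20 mm (x by y), inner floor 5.5 mm above the bench; origin on the bench under its centre. The pry bar stands loosely in it, foot down along the stand's +x or nearly so, its origin at stand x = -13 mm, about 4 mm play on each side.
- stand_floor (a point): Centre of the pocket's inner floor.
- rack: Fixed grey draining rack, foot 110 x 50 mm. Origin on the bench below the cleat's face; +x is the uphill direction.
- rack_slope: The rack's slippery sloping board, 46 mm wide (narrower than the plate), 100 mm long, rising 30 degrees. Origin on its surface at the middle of the cleat's uphill face, 30 mm above the bench; x uphill along the board, z square out of it. The cleat: a bar 36 mm wide, 6 mm high above the board, x = -6 to 0. A properly laid plate has its origin at about x = 42, y = 0, z = 0 mm here.
- media_bottle: Bystander: clear lab bottle with a screw cap, 51 mm diameter, 100 mm tall; origin centre of its underside.
- tape_roll: Bystander: roll of tape lying flat, 70 mm diameter, 25 mm high; origin centre of its underside.
- white_jar: Bystander: white screw-cap jar, 44 mm diameter, 50 mm tall; origin centre of its underside.
- amber_vial: Bystander: brown glass vial with black cap, 31 mm diameter, 66 mm tall; origin centre of its underside.
- beaker: Bystander: small clear beaker, 54 mm diameter, 68 mm tall; origin centre of its underside.

How it is judged (in metres and radians):
On the way:
1. the plate's rounded edge is lifted at least 3 mm by the pry bar, which bears on the casting stand, while the fingers do not touch the plate (z of plate_edge in the frame of casting_stand above 0.047 m and contact force between pry_bar and cover_plate above 0.5 N and contact force between pry_bar and casting_stand above 0.5 N and contact force between the fingers and cover_plate below 0.1 N), for 0.02 s.
At the end, for the whole second after the job is handed in: Plate at rest flat on the board (4.5 deg), its length along the slope (10 deg), within 13 mm of the board's centre line, lower end within 7 mm of the cleat; pry bar at rest in its stand's pocket, foot down, leaning under 17 deg (x of cover_plate in the frame of rack_slope between 0.036 and 0.049 m and y of cover_plate in the frame of rack_slope between -0.013 and 0.013 m and z of cover_plate in the frame of rack_slope between -0.003 and 0.004 m and angle between the z axis of cover_plate and the z axis of rack_slope, either way round below 0.08 rad and angle between the x axis of cover_plate and the x axis of rack_slope, either way round below 0.17 rad and linear speed of each of cover_plate, pry_bar below 0.02 m/s and horizontal distance between bar_foot and stand_floor below 0.014 m and height (world z) of bar_foot below 0.016 m and angle between pry_bar's own z axis and vertical below 0.3 rad); the robot touches nothing.
It fails at once if the fingers grip or push the plate (over 1 N) while it is still clipped into the casting stand (horizontal distance between cover_plate and casting_stand below 0.02 m and z of plate_edge in the frame of casting_stand below 0.049 m and contact force between the fingers and cover_plate above 1 N).
It fails at once if the plate is dropped to the bench (height (world z) of cover_plate below 0.02 m).
It fails at once if the bottle, tape, jar, vial or beaker is shifted by more than 25 mm or tipped (distance of any of media_bottle, tape_roll, white_jar, amber_vial, beaker from where it was at the start of the episode above 0.025 m or angle between any of media_bottle, tape_roll, white_jar, amber_vial, beaker's own z axis and vertical above 0.35 rad).
It also fails if it takes over 72 s, if anything falls off the work surface, if the arm or the gripper's body presses on something with over 40 N, if the wrist force passes 120 N, or if a joint passes its speed limit or range.

ROBOT

A 6-joint arm with a two-finger parallel gripper is mounted at the origin on a cart in front of the work surface, level with it; the furniture and walls round the work are solid. World frame = base frame: x ahead of the robot, y to its left, z up, the work surface at z = 0. Lengths are in mm, angles in rad, forces in N, time in s.
With the tool pointing down it reaches from about 350 to 775 mm from the base axis. Payload 7.3 kg.
Tool frame: the origin (TCP) lies at the very end of the fingers, on their centre line; the grasp point (between the pads) lies 19 mm behind it (bot.grip_point_offset is the distance from the TCP to the grasp point, in mm); z points along the fingers, y is the line along which they close (so a half turn about z gives the same grasp; the last joint's range is limited). The gripper opens to 92 mm and grips with 3 to 60 N. Pads are 19 mm wide; open, the fingers measure 130 mm over their backs; the gripper's body (75 mm by 190 mm) begins 47 mm behind the grasp point.
Start: joints at [-1.341, 0.342, 1.524, -0, 1.275, -0.146], TCP at [192.707, -488.374, 226.741] pointing down, gripper open.
Joint ranges: [-2.53, 2.53], [-0.77, 2.02], [0.04, 2.7], [-1, 4.14], [0.28, 2.66], [-3.11, 3.11]. Speed limits (rad/s): [2.57, 2.57, 3.14, 3.14, 3.14, 3.14].

INTERFACE

Orientations are given as [roll, pitch, yaw] about the fixed x, y, z axes, in that order (R = Rz(yaw) Ry(pitch) Rx(roll)).
In Python, from plant import bot gives the robot as it stands. The module is installed in compiled form; this text tells all that it offers.
- The arm moves only by the shell command python3 -m jog 'ROWS' [OPENING]. ROWS is JSON, a list of rows, each a list of 6 numbers: the shift along the tool's x, y, z in mm, then the turn, a rotation vector about the tool's x, y, z in rad. In form: [[dx, dy, dz, rx, ry, rz], ...]. A call has 1 to 12 rows; each row shifts and turns the commanded pose from where the row before left it, along the tool's axes as they then stand; what a row does not reach is not made up. A row lasts 1/10 s, in which the tool goes at most 50 mm and 8.59 degrees, less where a joint would pass 70% of its speed; a pose out of reach is approached as far as the arm can. A call with a gripper value outside its range is refused whole. OPENING is the opening in per cent of the stroke, from 0 (shut) to 100 (fully open), set as the call begins (- or left out, the last holds). The fingers move at their own pace and stop on an object; the grip force is fixed at half the most. Time passes only in rows, so rows that do not move let the fingers close. It gives the time, the measured TCP pose, the force, the opening and the grip force at its end, in the units of the state.
- bot.get_obs(): the state, without advancing time (a new reading comes with each control period).
- bot.capture(name): name is "scene" or "top" or "wrist"; returns the picture (384x512x3 uint8, red, green, blue); there is no depth.
- bot.camera_model(name): a dict with "fx", "fy", "cx", "cy" (pixels), "position" and "orientation" of the camera in the world; the wrist camera has in their place "T_tool_cam" (4x4, takes a point from camera to tool coordinates, whose origin is the TCP and whose axes are the flange's). Camera axes: x right, y down, z forward; pixel columns grow to the right and rows downward; lengths in mm; the calibration is good to about 2 mm. A picture is of the moment at which its call begins: read the wrist's pose just before it. camera_model takes no time and is no camera call.
- bot.close_job(): hands the job in; it is judged then, once.
Trained networks look in the newest picture that a camera, given by its name, has taken for a name from the list of things; names that differ only in an ending like _2 or _b are one class to them, and where a whole thing is asked for, a point or a joint stands for the part that bears it (a point fixed in the world has none). Each returns a list of dicts, best first, with "p" (0 to 1); they miss things now and then, are a little off and sometimes report something else, mostly with a low value. They report only what shows in the picture. A call takes as long as a camera call.
- bot.outline_of(target, camera): "mask" (384x512 bool, what is visible of it) and "pixel" ([column, row] in pixels, amid what is visible of it).
The state is a dict: "time": time; "joint_positions": joint angles; "dq": joint speeds; "tau": joint torques, N m; "tool_pos": TCP position; "tcp_rot": TCP orientation; "contact_force": force on the tool from outside, world axes, zero at the start; "moment": the same for the moment, N m; "grip_width": finger opening in mm; "finger_force": force on a finger pad.
Only numpy, scipy, OpenCV 4.12 (cv2) and the standard library are available. Lean on these libraries where they do the work, as an engineer would, in place of code of your own. Each camera call takes 0.05 s, during which the arm holds its last target. There are 200 camera calls.

## Working session

There is one attempt and no reset: what is moved stays moved. The work goes in short steps, Python scripts to look and compute and a shell command to move; the robot and the scene stay as the last step left them, time stands still between calls to the robot, and variables do not carry over. Pictures are saved under pics/ and viewed, at most 10 in all, crops included, and the job is handed in when it is done.

```bash
mkdir -p pics; python3 - <<'E'
from plant import bot
import cv2,numpy as np
o=bot.get_obs();print(o)
for n in("scene","top"):
    im=bot.capture(n);cv2.imwrite(f"pics/{n}0.png",im[:,:,::-1]);print(n,bot.camera_model(n))
    for t in["casting_stand","pry_bar","cover_plate","bar_stand","rack","rack_slope","media_bottle","tape_roll","white_jar","amber_vial","beaker","bar_handle","plate_edge","clips_mid","lip","pry_ledge","stand_floor"]:
        r=bot.outline_of(t,n)
        if r: print(t,[(round(x["p"],2),np.round(x["pixel"]).tolist(),int(x["mask"].sum())) for x in r[:2]])
print(bot.camera_model("wrist"))
E
```

```text
{'time': 0.0, 'joint_positions': array([-1.34102337e+00,  3.42743683e-01,  1.52503815e+00, -3.20751012e-05,
        1.27541194e+00, -1.46015188e-01]), 'dq': array([ 0.00012797, -0.00023056, -0.0005013 , -0.00077374, -0.0005884 ,
       -0.00087058]), 'tau': array([-1.98570298e-03, -4.31247675e+01, -2.44218439e+01,  7.17400247e-02,
        5.59888990e-02, -8.35908418e-05]), 'tool_pos': array([ 192.58477507, -487.9468568 ,  226.02672303]), 'tcp_rot': array([-3.14000412e+00, -2.02612091e-04,  3.75797350e-01]), 'contact_force': array([-1.19897369,  0.33509724,  0.16080662]), 'moment': array([-0.01378101, -0.03083815, -0.05841916]), 'finger_force': 0.0, 'grip_width': 91.72249292883969}
scene {'fx': 389.086827624604, 'fy': 389.086827624604, 'cx': 255.85769227467276, 'cy': 194.4793826419978, 'position': array([ 58.05194724, 657.39795323, 506.23659036]), 'orientation': array([-2.02289621, -0.02673584, -2.40975634])}
casting_stand [(0.62, [323.0, 208.0], 919)]
pry_bar [(0.78, [184.0, 237.0], 452)]
cover_plate [(0.75, [332.0, 197.0], 350)]
bar_stand [(0.62, [182.0, 279.0], 784)]
rack [(0.72, [
[... 1493 characters left out ...]
 131)]
beaker [(0.77, [325.0, 139.0], 381)]
plate_edge [(0.84, [335.0, 210.0], 606)]
clips_mid [(0.93, [317.0, 206.0], 803)]
lip [(0.89, [316.0, 208.0], 930)]
pry_ledge [(0.64, [245.0, 187.0], 704)]
stand_floor [(0.57, [162.0, 191.0], 493)]
{'fx': 329.98179078531416, 'fy': 329.98179078531416, 'cx': 256.8987108809048, 'cy': 186.20104861995648, 'T_tool_cam': array([[ 3.57223604e-04, -9.66057372e-01, -2.58327364e-01,
         6.92857601e+01],
       [ 9.99999419e-01,  8.23616923e-05,  1.07482720e-03,
         3.92279186e-02],
       [-1.01706846e-03, -2.58327598e-01,  9.66056840e-01,
        -1.58339799e+02],
       [ 0.00000000e+00,  0.00000000e+00,  0.00000000e+00,
         1.00000000e+00]])}
```

```bash
python3 - <<'E'
import cv2
a=cv2.imread("pics/top0.png")[100:280,110:370];cv2.imwrite("pics/t.png",cv2.resize(a,None,fx=3,fy=3,interpolation=cv2.INTER_CUBIC))
a=cv2.imread("pics/scene0.png")[150:330,140:400];cv2.imwrite("pics/s.png",cv2.resize(a,None,fx=3,fy=3,interpolation=cv2.INTER_CUBIC))
E
```

```text
(no output)
```

View pics/t.png

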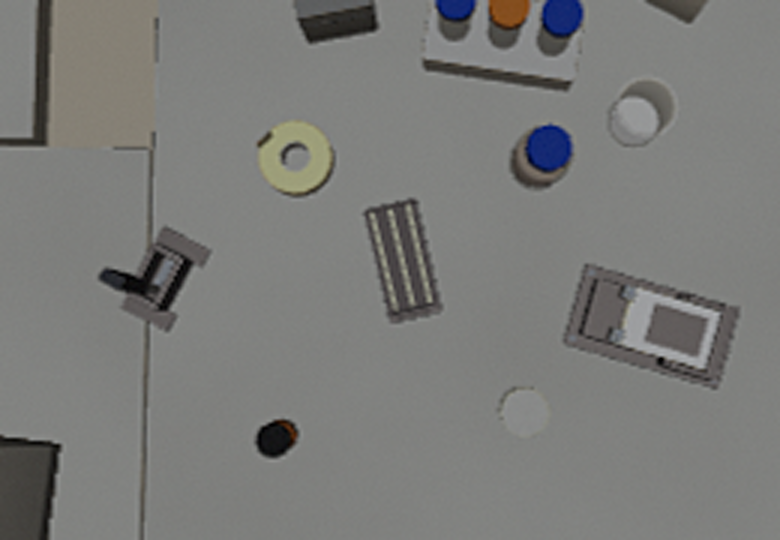

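View pics/s.png

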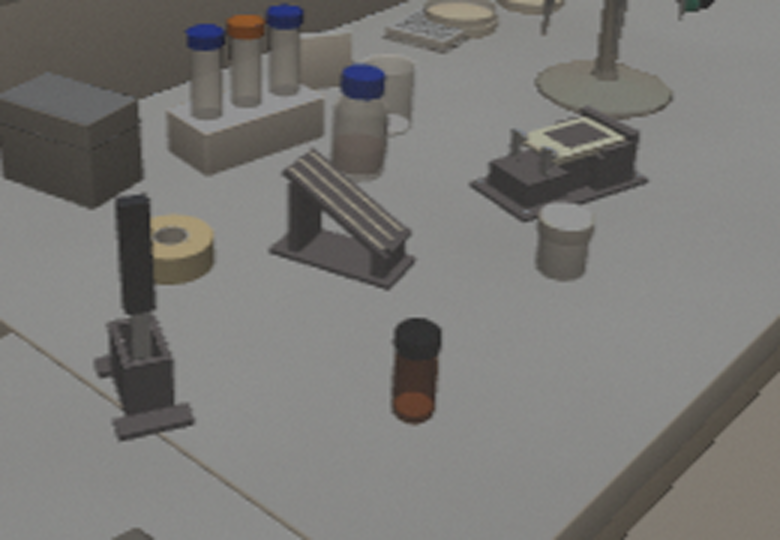

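Top view: the bar stand is at crop (160,275), the rack at (402,262) with its low end nearest the robot, and the casting stand at (655,325) with its clips on the left. The scene view shows the bar upright and the rack's low end towards the camera at crop (400,240). Next I'll get rough positions and write helpers.

```bash
cat > h.py <<'E'
import numpy as np,cv2
from scipy.spatial.transform import Rotation as R
from scipy.optimize import least_squares
from plant import bot
np.set_printoptions(precision=3,suppress=True)
def rot(e): return R.from_euler('xyz',e).as_matrix()
def cam(name,obs=None):
    m=bot.camera_model(name);T=np.eye(4)
    if name=="wrist":
        o=obs or bot.get_obs();T[:3,:3]=rot(o["tcp_rot"]);T[:3,3]=o["tool_pos"];T=T@m["T_tool_cam"]
    else: T[:3,:3]=rot(m["orientation"]);T[:3,3]=m["position"]
    return m,T
def ray(c,px):
    m,T=c;d=T[:3,:3]@np.array([(px[0]-m["cx"])/m["fx"],(px[1]-m["cy"])/m["fy"],1]);return T[:3,3],d
def onz(c,px,z):
    p,d=ray(c,px);return p+d*(z-p[2])/d[2]
def tri(obs):  # [(cam,px),...]
    A=np.zeros((3,3));b=np.zeros(3);L=[]
    for c,px in obs:
        p,d=ray(c,px);d=d/np.linalg.norm(d);M=np.eye(3)-np.outer(d,d);A+=M;b+=M@p;L.append((p,M))
    x=np.linalg.solve(A,b);return x,[round(float(np.linalg.norm(M@(x-p))),1) for p,M in L]
def proj(c,P):
    m,T=c;q=(np.atleast_2d(P)-T[:3,3])@T[:3,:3]
    return np.c_[m["fx"]*q[:,0]/q[:,2]+m["cx"],m["fy"]*q[:,1]/q[:,2]+m["cy"]]
def look(tag):
    "wrist picture with pose; saved"
    o=bot.get_obs();c=cam("wrist",o);im=bot.capture("wrist")[:,:,::-1].copy()
    cv2.imwrite(f"pics/{tag}.png",im);np.savez(f"{tag}.npz",pos=o["tool_pos"],rot=o["tcp_rot"]);return c,im
def load(tag):
    d=np.load(f"{tag}.npz");return cam("wrist",dict(tool_pos=d["pos"],tcp_rot=d["rot"])),cv2.imread(f"pics/{tag}.png")
def down(zrot):  # tool pointing down, tool x at heading zrot
    return R.from_euler('xyz',[np.pi,0,zrot])
def go(pos,Rt):
    o=bot.get_obs();Rc=R.from_euler('xyz',o["tcp_rot"])
    print("from",o["tool_pos"],o["tcp_rot"],"t",round(o["time"],2));print(" shift first (tool)",Rc.inv().apply(np.array(pos)-o["tool_pos"])," turn",(Rc.inv()*Rt).as_rotvec()," shift if after turn",Rt.inv().apply(np.array(pos)-o["tool_pos"]))
E
python3 - <<'E'
from h import *
t=cam("top");s=cam("scene")
f=lambda x,y:(x/3+110,y/3+100)
for n,p,z in[("rack lo",f(415,315),35),("rack hi",f(392,205),80),("cast L",f(577,307),5),("cast R",f(727,343),5),("plate",f(675,325),48),("barstand a",f(185,245),5),("barstand b",f(150,310),5),("shank",f(148,280),60),("handletop",f(105,273),155),("vial",f(275,438),66),("tape",f(297,157),25),("jar",f(523,411),50),("bottle",f(548,147),100),("beaker",f(633,120),68)]:print(n,onz(t,p,z))
print("handle top tri",tri([(t,f(105,273)),(s,(133/3+140,197/3+150))]))
E
```

```text
rack lo [541.278  36.498  35.   ]
rack hi [635.718  56.988  80.   ]
cast L [ 551.296 -114.134    5.   ]
cast R [ 519.549 -254.087    5.   ]
plate [ 535.101 -196.11    48.   ]
barstand a [604.668 253.549   5.   ]
barstand b [543.332 284.752   5.   ]
shank [568.69  272.767  60.   ]
handletop [569.198 282.002 155.   ]
vial [431.797 156.609  66.   ]
tape [685.779 147.561  25.   ]
jar [457.01  -60.858  50.   ]
bottle [684.696 -76.144 100.   ]
beaker [ 715.366 -154.356   68.   ]
handle top tri (array([566.47 , 278.142, 158.651]), [3.6, 3.6])
```

```bash
python3 - <<'E'
from h import *
go([530,-230,150],down(.376)); go([530,-130,150],down(.376))
E
```

```text
from [ 192.702 -488.374  226.741] [ 3.141 -0.     0.376] t 1.8
 shift first (tool) [ 408.583 -116.569   76.733]  turn [ 0. -0. -0.]  shift if after turn [ 408.611 -116.468   76.741]
from [ 192.702 -488.374  226.741] [ 3.141 -0.     0.376] t 1.8
 shift first (tool) [ 445.282 -209.592   76.724]  turn [ 0. -0. -0.]  shift if after turn [ 445.331 -209.482   76.741]
```

```bash
python3 -m jog '[[37,-10.6,7,0,0,0],[37,-10.6,7,0,0,0],[37,-10.6,7,0,0,0],[37,-10.6,7,0,0,0],[37,-10.6,7,0,0,0],[37,-10.6,7,0,0,0],[37,-10.6,7,0,0,0],[37,-10.6,7,0,0,0],[37,-10.6,7,0,0,0],[37,-10.6,7,0,0,0],[37,-10.6,7,0,0,0],[0,0,0,0,0,0]]'
python3 -m jog '[[0,0,0,0,0,0],[0,0,0,0,0,0]]'
python3 -c "
from h import *
look('c1');print([(t,[(round(r['p'],2),np.round(r['pixel'])) for r in bot.outline_of(t,'wrist')[:2]]) for t in ('casting_stand','cover_plate')])"
python3 -m jog '[[9.2,-23.2,0,0,0,0],[9.2,-23.2,0,0,0,0],[9.2,-23.2,0,0,0,0],[9.2,-23.2,0,0,0,0],[0,0,0,0,0,0],[0,0,0,0,0,0],[0,0,0,0,0,0]]'
python3 -c "
from h import *
look('c2')
a=cv2.imread('pics/c1.png');b=cv2.imread('pics/c2.png');cv2.imwrite('pics/c12.png',np.vstack([a,b]))
cv2.imwrite('pics/c12.png',np.hstack([a[:,60:460],b[:,60:460]]))"
```

```text
time: 3.0
tool_pos: [531.0, -227.3, 148.5]
tcp_rot: [-3.14, -0.0, 0.38]
contact_force: [-1.1, -0.9, -0.4]
grip_width: 92.0
finger_force: 0.0
time: 3.2
tool_pos: [527.9, -231.2, 149.9]
tcp_rot: [3.141, 0.0, 0.375]
contact_force: [0.2, 0.2, 0.1]
grip_width: 91.7
finger_force: 0.0
[('casting_stand', [(0.57, array([214., 119.]))]), ('cover_plate', [(0.63, array([210., 157.])), (0.6, array([213., 119.]))])]
time: 4.05
tool_pos: [528.7, -131.9, 149.9]
tcp_rot: [3.141, -0.0, 0.375]
contact_force: [0.3, -0.5, -0.1]
grip_width: 91.7
finger_force: 0.0
```

View pics/c12.png

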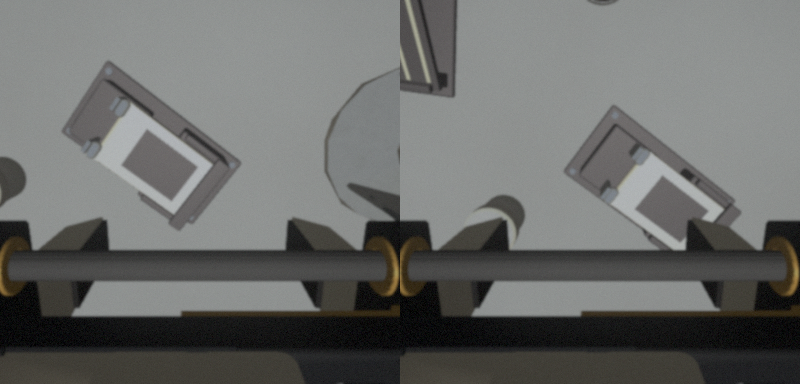

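Both views show the stand: clips at c1 crop (120,104) and (92,148), lip at lower right (190,220); the jar is at lower left. I'll register a wireframe model on the image edges in both views, with height free.

```bash
cat > fit.py <<'E'
from h import *
from scipy.optimize import minimize
def seg(a,b,n=25): return np.linspace(a,b,n)
def edges(im,lo=40,hi=100):
    im=cv2.resize(im,None,fx=2,fy=2,interpolation=cv2.INTER_CUBIC)
    e=cv2.Canny(cv2.GaussianBlur(im,(0,0),1.5),lo/2,hi/2);return np.minimum(cv2.distanceTransform(255-e,cv2.DIST_L2,5)/2,6)
def fit(views,model,x0,free,nx=0,mask=None,scale=None):
    "x0=[x,y,z,yaw,extra..]; model(extra)->Nx3 local points"
    D=[edges(im) for c,im in views]
    x0=np.array(x0,float);free=list(free)
    def cost(v):
        x=x0.copy();x[free]=v;P=model(x[4:])@R.from_euler('z',x[3]).as_matrix().T+x[:3];s=0
        for (c,im),d in zip(views,D):
            u=proj(c,P)*2;val=cv2.remap(d.astype(np.float32),u[:,0].astype(np.float32)[None],u[:,1].astype(np.float32)[None],cv2.INTER_LINEAR,borderValue=6)[0]
            s+=val.mean()
        return s
    best=None;rng=np.random.default_rng(0);sc=np.array([12,12,4,.12]+[5]*10)[free]
    for k in range(24):
        r=minimize(cost,x0[free]+(rng.uniform(-1,1,len(free))*sc if k else 0),method='Nelder-Mead',options=dict(xatol=.02,fatol=1e-4,maxiter=1500,initial_simplex=None))
        if best is None or r.fun<best.fun: best=r
    x=x0.copy();x[free]=best.x;return x,best.fun
def draw(views,P,out,crop):
    L=[]
    for (c,im),(x,y,w,h) in zip(views,crop):
        k=3;b=cv2.resize(im[y:y+h,x:x+w],None,fx=k,fy=k,interpolation=cv2.INTER_CUBIC)
        for u in (proj(c,P)-[x,y]+.5)*k: cv2.circle(b,(int(u[0]),int(u[1])),1,(0,0,255),-1)
        L.append(b)
    cv2.imwrite(out,np.hstack(L))
E
cat > fc.py <<'E'
from fit import *
V=[load('c1'),load('c2')]
def model(e):
    s=[seg((-72,-27,30),(-72,27,30)),seg((-72,-27,30),(-50,-27,30),12),seg((-72,27,30),(-50,27,30),12),
       seg((-37,-27,46),(5,-27,46)),seg((-37,27,46),(5,27,46)),seg((39,-27,54.7),(39,27,54.7)),
       seg((-50,14.5,57),(-50,25.5,57),8),seg((-50,-14.5,57),(-50,-25.5,57),8)]
    f=e[0];z=5
    s+=[seg((f-75,-39,z),(f-75,39,z)),seg((f-75,-39,z),(f+75,-39,z),30),seg((f-75,39,z),(f+75,39,z),30),seg((f+75,-39,z),(f+75,39,z))]
    return np.vstack(s)
c=onz(V[0][0],(215,155),48);print("guess",c)
x,f=fit(V,model,[c[0],c[1],0,-1.8,-8],[0,1,2,3,4]);print(x,f)
x2,f2=fit(V,model,[c[0],c[1],0,-1.8,-8],[0,1,3,4]);print(x2,f2)
for v in V: print(fit([v],model,x2,[0,1,3])[0])
draw(V,model(x2[4:])@R.from_euler('z',x2[3]).as_matrix().T+x2[:3],'pics/fc.png',[(115,50,133,190),(215,90,133,190)])
E
python3 fc.py
```

```text
guess [ 539.407 -191.17    48.   ]
[ 534.199 -191.736    0.842   -1.844   -8.104] 2.1623082160949707
[ 533.954 -191.796    0.      -1.846   -8.154] 2.163116455078125
[ 533.81  -191.728    0.      -1.842   -8.154]
[ 534.053 -191.838    0.      -1.846   -8.154]
```

View pics/fc.png

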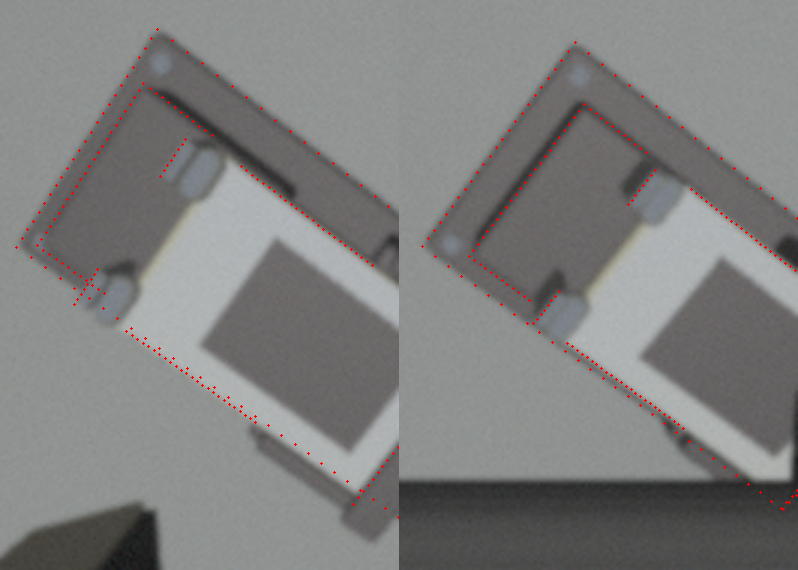

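The overlay sits on foot, ledge and plate edges in both views; height comes out right (0.8 mm off). Now views of the rack and bar stand.

```bash
python3 -m jog '[[7.8,-32.4,-7.5,0,0,0],[7.8,-32.4,-7.5,0,0,0],[7.8,-32.4,-7.5,0,0,0],[7.8,-32.4,-7.5,0,0,0],[0,0,0,0,0,0],[0,0,0,0,0,0],[0,0,0,0,0,0]]' >/dev/null
python3 -c "
from h import *
look('r1')"
python3 -m jog '[[11,-27.9,0,0,0,0],[11,-27.9,0,0,0,0],[0,0,0,0,0,0],[0,0,0,0,0,0],[0,0,0,0,0,0]]'>/dev/null
python3 -c "
from h import *
look('r2')"
python3 -m jog '[[9.3,-31.8,-5,0,0,0],[9.3,-31.8,-5,0,0,0],[9.3,-31.8,-5,0,0,0],[9.3,-31.8,-5,0,0,0],[9.3,-31.8,-5,0,0,0],[0,0,0,0,0,0],[0,0,0,0,0,0],[0,0,0,0,0,0]]'>/dev/null
python3 -c "
from h import *
look('b1')"
python3 -m jog '[[11,-27.9,0,0,0,0],[11,-27.9,0,0,0,0],[0,0,0,0,0,0],[0,0,0,0,0,0],[0,0,0,0,0,0]]'
python3 -c "
from h import *
look('b2')
I=[cv2.imread(f'pics/{k}.png')[0:290,56:456] for k in('r1','r2','b1','b2')]
cv2.imwrite('pics/q.png',np.vstack([np.hstack(I[:2]),np.hstack(I[2:])]))"
```

```text
time: 6.75
tool_pos: [495.2, 284.9, 204.5]
tcp_rot: [3.141, 0.001, 0.375]
contact_force: [-0.1, -0.2, -0.3]
grip_width: 91.6
finger_force: 0.0
```

View pics/q.png

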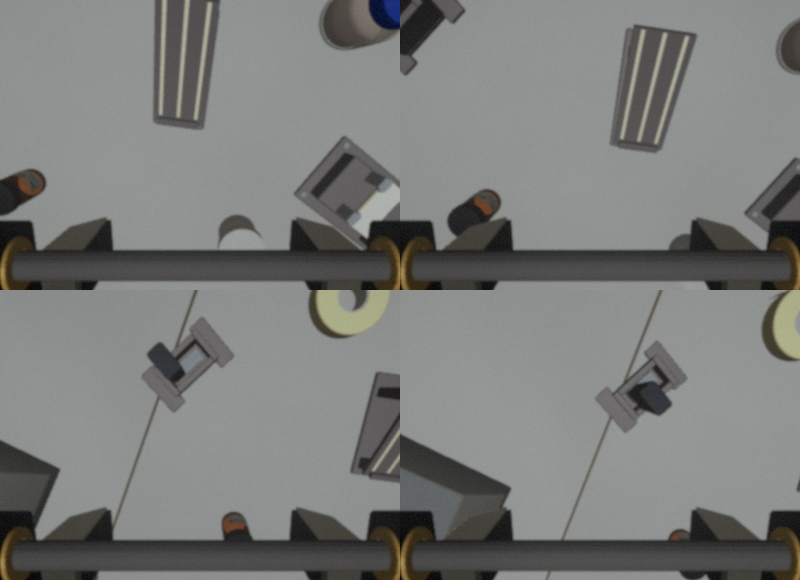

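The rack is fully in view r2 (low end with cleat near (640,147), uphill to (665,30)). The bar's foot points up-right in b1, from the handle at (165,360) to the foot at (192,358). Fitting both.

```bash
cat > fb.py <<'E'
from fit import *
V=[load('b1'),load('b2')]
def rect(a,b,z,n=20,ox=0): 
    p=[(-a/2+ox,-b/2,z),(a/2+ox,-b/2,z),(a/2+ox,b/2,z),(-a/2+ox,b/2,z)];return np.vstack([seg(p[i],p[(i+1)%4],n) for i in range(4)])
ms=lambda e:np.vstack([rect(54,32,45),rect(42,20,45)])
x,f=fit(V,ms,[575,268,0,-.47],[0,1,2,3]);print("stand z free",x,f)
x,f=fit(V,ms,[575,268,0,-.47],[0,1,3]);print("stand",x,f)
S=ms([])@R.from_euler('z',x[3]).as_matrix().T+x[:3]
# handle silhouette
M=[]
for c,im in V:
    u=proj(c,np.array([x[0],x[1],110.]))[0];m=np.zeros(im.shape[:2],np.uint8)
    g=cv2.cvtColor(im,cv2.COLOR_BGR2GRAY);d=(g<62).astype(np.uint8);d[:,:]*=1;yy,xx=np.mgrid[:384,:512];d[(abs(xx-u[0])>45)|(abs(yy-u[1])>45)]=0
    n,l,st,ce=cv2.connectedComponentsWithStats(cv2.morphologyEx(d,cv2.MORPH_OPEN,np.ones((3,3))));k=1+np.argmax(st[1:,4]);M.append((l==k));print("mask",st[k],ce[k])
b=rect(12,20,0,2)
def H(v,zt=155.5,zb=75.5):
    Rz=R.from_euler('z',v[4]).as_matrix();return np.vstack([b@Rz.T+[v[0],v[1],zt],b@Rz.T+[v[2],v[3],zb]])
def cost(v):
    s=0
    for (c,im),m in zip(V,M):
        h=cv2.convexHull((proj(c,H(v))*16).astype(np.int32)[:,None]);k=np.zeros((384,512),np.uint8);cv2.fillConvexPoly(k,h,1,shift=4);s+=(k.astype(bool)^m).sum()/m.sum()
    return s
best=None
bx,by=x[0]-13*np.cos(x[3]),x[1]-13*np.sin(x[3]);rng=np.random.default_rng(1)
for k in range(40):
    v0=np.array([bx,by,bx,by,x[3]])+rng.uniform(-1,1,5)*[6,6,6,6,.3]
    r=minimize(cost,v0,method='Nelder-Mead',options=dict(maxiter=600,xatol=.05,fatol=1e-3,initial_simplex=v0+np.vstack([np.zeros(5),np.diag([4,4,4,4,.2])])))
    if best is None or r.fun<best.fun:best=r
print("expected bar origin",bx,by,"handle top/bot/yaw",best.x,best.fun)
draw(V,np.vstack([S,H(best.x)]),'pics/fb.png',[(185,10,130,130),(235,30,130,130)])
V=[load('r2'),load('r1')]
def mr(e):
    t=R.from_euler('y',-30,degrees=True).as_matrix()
    q=np.vstack([seg((e[0],-23,0),(e[0]+100,-23,0),30),seg((e[0],23,0),(e[0]+100,23,0),30),seg((e[0]+100,-23,0),(e[0]+100,23,0)),seg((0,-18,6),(0,18,6)),seg((-6,-18,6),(-6,18,6))])@t.T+[0,0,30]
    return np.vstack([q,rect(110,50,5,20,e[1])])
x,f=fit(V,mr,[540,36,0,.2,-3,38],[0,1,2,3,4,5]);print("rack zfree",x,f)
x,f=fit(V,mr,[540,36,0,.2,-3,38],[0,1,3,4,5]);print("rack",x,f)
im=cv2.imread('pics/fb.png');draw(V[:1],mr(x[4:])@R.from_euler('z',x[3]).as_matrix().T+x[:3],'pics/fr.png',[(255,10,110,160)])
r=cv2.imread('pics/fr.png');o=np.zeros((870,780,3),np.uint8);o[:390,:780]=im;o[390:,:330]=r[:480];
cv2.imwrite('pics/fbr.png',cv2.resize(o,None,fx=.68,fy=.68,interpolation=cv2.INTER_AREA))
E
python3 fb.py
```

```text
stand z free [571.8   275.008  -3.528  -0.556] 4.259677886962891
stand [574.627 270.274   0.     -0.442] 4.333696365356445
mask [205  50  49  43 805] [224.929  71.322]
mask [284  76  42  48 999] [306.462 104.406]
expected bar origin 562.8741968540332 275.8289404858709 handle top/bot/yaw [565.894 275.351 565.833 276.77   -0.394] 0.6507662942445551
rack zfree [551.076  38.296  -0.95    0.24   -5.529  44.358] 3.086812973022461
rack [551.191  38.344   0.      0.241  -5.531  44.294] 3.0747246742248535
```

View pics/fbr.png

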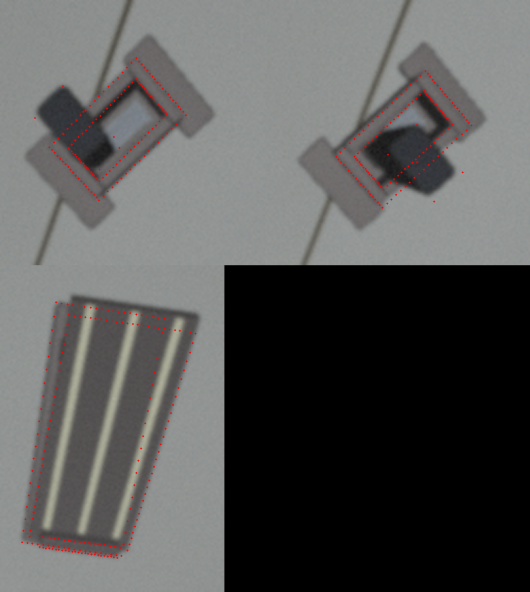

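The bar stand's pocket and the handle mask are not well fitted yet. An enlarged crop will let me pick corners directly.

```bash
python3 - <<'E'
from h import *
f=lambda n,x,y,w,h,k:cv2.resize(cv2.imread(f'pics/{n}.png')[y:y+h,x:x+w],(int(w*k),int(h*k)),interpolation=cv2.INTER_CUBIC)
o=np.zeros((600,790,3),np.uint8)
r=f('r2',262,20,98,150,4);o[:600,:392]=r
o[:296,395:783]=f('b1',195,20,97,74,4);o[302:598,395:783]=f('b2',250,42,97,74,4)
o=np.clip(o.astype(float)*1.35,0,255).astype(np.uint8)
cv2.imwrite('pics/big.png',o)
E
```

```text
(no output)
```

View pics/big.png

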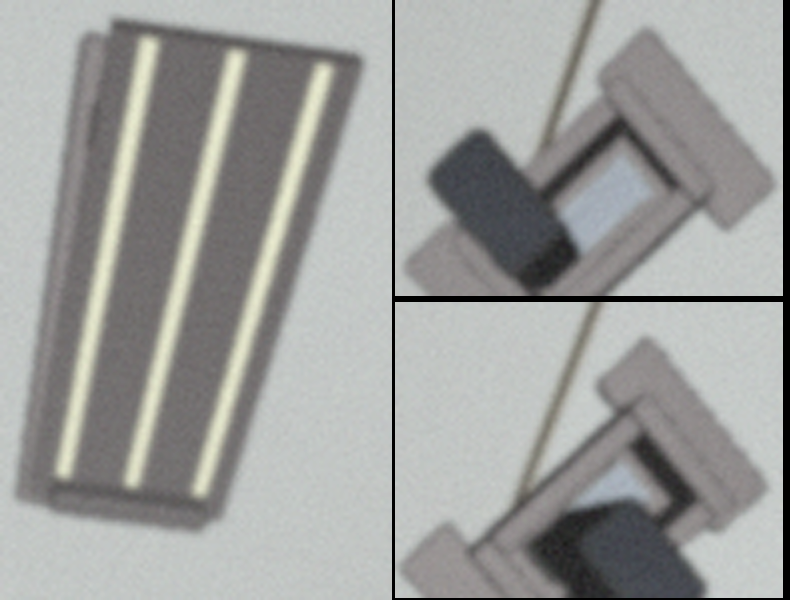

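Picks from this crop: rack cleat junction (57,485)-(207,501) and cleat lower edge (49,511)-(203,530). In b1 the pocket's inner end is (622,120)-(680,187); in b2 it is (645,437)-(693,497). The blue handle top is centred near (498,203) in b1.

```bash
cat > pk.py <<'E'
from fit import *
r2,r1,b1,b2=[load(k) for k in('r2','r1','b1','b2')]
P=lambda u,v:np.array([262+u/4-.4,20+v/4-.4]);B1=lambda u,v:np.array([195+(u-395)/4-.4,20+v/4-.4]);B2=lambda u,v:np.array([250+(u-395)/4-.4,42+(v-302)/4-.4])
t=R.from_euler('y',-30,degrees=True).as_matrix();sl=lambda q:t@np.array(q,float)+[0,0,30]
def w(x,q):return R.from_euler('z',x[2]).as_matrix()@np.array(q,float)+[x[0],x[1],0]
def ld(c,x,q,d,px): # distance of px to image of line through q dir d
    a,b=proj(c,np.array([w(x,q),w(x,np.array(q)+d)]));n=(b-a)/np.linalg.norm(b-a);return [np.cross(n,px-a)]
def res(x):
    r=[]
    for q,u in[((0,18,0),(57,485)),((0,-18,0),(207,501)),((-6,18,6),(49,511)),((-6,-18,6),(203,530))]: r+=list(proj(r2[0],w(x,sl(q)))[0]-P(*u))
    for y,u in[(-23,(215,505)),(-23,(285,288)),(-23,(357,68)),(23,(111,35)),(23,(78,270)),(23,(47,490))]: r+=ld(r2[0],x,sl((0,y,0)),t@[50,0,0],P(*u))
    return np.array(r)
import warnings;warnings.filterwarnings('ignore')
s=least_squares(res,[545,37,.2],loss='soft_l1');print("rack",s.x,res(s.x))
for u in[(112,32),(358,67)]:
    p,d=ray(r2[0],P(*u)) # intersect slope plane
    n=R.from_euler('z',s.x[2]).as_matrix()@t@[0,0,1];o=np.array([s.x[0],s.x[1],30]);q=p+d*(n@(o-p))/(n@d)
    print("top corner in slope frame",t.T@R.from_euler('z',s.x[2]).as_matrix().T@(q-o))
def rb(x):
    r=[]
    for c,F,L in[(b1,B1,[((21,10,45),(622,120)),((21,-10,45),(680,187))]),(b2,B2,[((21,10,45),(645,437)),((21,-10,45),(693,497))])]:
        for q,u in L:r+=list(proj(c[0],w(x,q))[0]-F(*u))
    for c,F,y,u in[(b1,B1,-16,(707,195)),(b1,B1,-16,(615,290)),(b1,B1,16,(608,98)),(b1,B1,16,(540,160)),(b2,B2,16,(635,402)),(b2,B2,16,(472,548))]: r+=ld(c[0],x,(0,y,45),np.array([10,0,0]),F(*u))
    return np.array(r)
s=least_squares(rb,[573,270,-.5],loss='soft_l1');print("stand",s.x,rb(s.x))
x=s.x;print("bar expected origin",w(x,(-13,0,0)))
print("inner corner tri",tri([(b1[0],B1(622,120)),(b2[0],B2(645,437))]),tri([(b1[0],B1(680,187)),(b2[0],B2(693,497))]))
C=[]
for c,im in(b1,b2):
    f=cv2.GaussianBlur(im,(0,0),1).astype(int);u=proj(c,w(x,(-13,0,155)))[0];m=((f.sum(2)<230)&(f[:,:,0]-f[:,:,2]>9)).astype(np.uint8)
    yy,xx=np.mgrid[:384,:512];m[(abs(xx-u[0])>40)|(abs(yy-u[1])>40)]=0
    n,l,st,ce=cv2.connectedComponentsWithStats(cv2.morphologyEx(m,cv2.MORPH_OPEN,np.ones((3,3))));k=1+np.argmax(st[1:,4]);cn=cv2.findContours((l==k).astype(np.uint8),0,2)[0][0]
    R_=cv2.minAreaRect(cn);print(st[k],ce[k],R_);C.append((c,np.array(R_[0])))
    a=[onz(c,q,155.5) for q in cv2.boxPoints(R_)];print("box on z155.5",np.round(a,1)[:,:2].tolist(),"mean",np.mean(a,0))
print("handle top tri",tri(C))
E
python3 pk.py
```

```text
rack [551.06   38.021   0.252] [-0.512 -1.647  0.177 -0.898  0.408  0.909  0.104  0.873 -2.949 -1.948
 -0.687  0.766  2.39   3.884]
top corner in slope frame [99.276 22.361  0.   ]
top corner in slope frame [ 99.008 -22.616  -0.   ]
stand [574.002 270.911  -0.466] [-0.508 -0.591 -0.249  0.271 -0.141 -0.578  1.557  1.369 -0.723  0.896
  1.387  0.658 -0.99  -1.531]
bar expected origin [562.388 276.751   0.   ]
inner corner tri (array([597.076, 269.899,  43.52 ]), [0.1, 0.1]) (array([589.696, 252.491,  34.19 ]), [0.1, 0.1])Traceback (most recent call last):
  File "pk.py", line 32, in <module>
    n,l,st,ce=cv2.connectedComponentsWithStats(cv2.morphologyEx(m,cv2.MORPH_OPEN,np.ones((3,3))));k=1+np.argmax(st[1:,4]);cn=cv2.findContours((l==k).astype(np.uint8),0,2)[0][0]
                                                                                                      ~~~~~~~~~^^^^^^^^^^
    return _wrapfunc(a, 'argmax', axis=axis, out=out, **kwds)
    return bound(*args, **kwds)
ValueError: attempt to get argmax of an empty sequence
```

```bash
python3 - <<'E'
exec(open('pk.py').read().split("C=[]")[0])
for u,F,c in[((498,203),B1,b1),((548,260),B1,b1),((640,550),B2,b2),((570,550),B2,b2)]:
    p=F(*u).astype(int);print(p,c[1][p[1]-2:p[1]+3,p[0]-2:p[0]+3].reshape(-1,3).mean(0))
n=R.from_euler('z',.248).as_matrix()@t@[0,0,1]
for u in[(235,50),(132,488)]:
    p,d=ray(r2[0],P(*u));o=np.array([551.06,38.02,30]);q=p+d*(n@(o-p))/(n@d);print("slat mid",t.T@R.from_euler('z',.248).as_matrix().T@(q-o))
for nm,c in(("b1",b1),("b2",b2)):
    f=cv2.bilateralFilter(c[1],5,20,3).astype(int);u=proj(c[0],w(x,(-13,0,155)))[0];g=f[:,:,0]
    m=((f.sum(2)<180)&(f.sum(2)>80)&(f[:,:,0]>f[:,:,2]+2)).astype(np.uint8);yy,xx=np.mgrid[:384,:512];m[(abs(xx-u[0])>40)|(abs(yy-u[1])>40)]=0
    k,l,st,ce=cv2.connectedComponentsWithStats(cv2.morphologyEx(m,cv2.MORPH_OPEN,np.ones((3,3))))
    if k<2:print('none');continue
    j=1+np.argmax(st[1:,4]);Q=cv2.minAreaRect(cv2.findContours((l==j).astype(np.uint8),0,2)[0][0]);print(nm,st[j],Q)
    a=np.array([onz(c[0],q,155.5) for q in cv2.boxPoints(Q)]);print(a[:,:2].tolist(),"mean",a.mean(0))
E
```

```text
rack [551.06   38.021   0.252] [-0.512 -1.647  0.177 -0.898  0.408  0.909  0.104  0.873 -2.949 -1.948
 -0.687  0.766  2.39   3.884]
top corner in slope frame [99.276 22.361  0.   ]
top corner in slope frame [ 99.008 -22.616  -0.   ]
stand [574.002 270.911  -0.466] [-0.508 -0.591 -0.249  0.271 -0.141 -0.578  1.557  1.369 -0.723  0.896
  1.387  0.658 -0.99  -1.531]
bar expected origin [562.388 276.751   0.   ]
inner corner tri (array([597.076, 269.899,  43.52 ]), [0.1, 0.1]) (array([589.696, 252.491,  34.19 ]), [0.1, 0.1])
[220  70] [58.08 53.56 51.32]
[232  84] [35.72 35.   34.92]
[310 103] [57.56 52.28 50.88]
[293 103] [30.64 30.04 30.36]
slat mid [99.058  0.242 -0.   ]
slat mid [-0.001 -0.122 -0.   ]
b1 [205  54  31  33 559] ((219.8235321044922, 70.29412841796875), (32.97343063354492, 17.788297653198242), 49.398704528808594)
[[566.2576661100667, 287.207660557007], [575.2003626413257, 281.9281984691564], [566.7427750854193, 265.3176484198196], [557.5575228185613, 270.5533181273707]] mean [566.44  276.252 155.5  ]
b2 [297  92  29  32 527] ((310.6585693359375, 107.07321166992188), (30.610057830810547, 18.428504943847656), 51.34019088745117)
[[566.3967826438145, 288.3787156291748], [575.7611829576196, 282.9432923799425], [567.1572572828325, 266.3190838842427], [557.5426928100035, 271.70854225774735]] mean [566.714 277.337 155.5  ]
```

```bash
python3 - <<'E'
from h import *
b1,b2=load('b1')[0],load('b2')[0];t=cam("top");s=cam("scene")
print(tri([(b1,(114,180)),(b2,(166,198))]),tri([(t,(130,247.7)),(s,(183,327))]),tri([(t,(130,247.7)),(b1,(114,180))]))
go([560,277,215],down(1.08)); go([564.8,276.8,106],down(1.08))
E
```

```text
(array([420.222, 365.228,   6.554]), [0.5, 0.5]) (array([434.415, 367.266,  38.534]), [18.1, 18.1]) (array([418.472, 366.008,   3.269]), [0.3, 0.3])
from [495.224 284.929 204.641] [3.141 0.    0.374] t 6.8
 shift first (tool) [ 57.387  31.071 -10.369]  turn [ 0.     0.001 -0.706]  shift if after turn [ 23.538  60.867 -10.359]
from [495.224 284.929 204.641] [3.141 0.    0.374] t 6.8
 shift first (tool) [61.824 32.966 98.631]  turn [ 0.     0.001 -0.706]  shift if after turn [25.624 65.195 98.641]
```

```bash
python3 -m jog '[[28.9,15.5,-5.2,0,0,0],[28.9,15.5,-5.2,0,0,0],[0,0,0,0,0,-0.1177],[0,0,0,0,0,-0.1177],[0,0,0,0,0,-0.1177],[0,0,0,0,0,-0.1177],[0,0,0,0,0,-0.1177],[0,0,0,0,0,-0.1177],[0,0,0,0,0,0],[0,0,0,0,0,0],[0,0,0,0,0,0]]' 100
python3 -c "
from h import *
go([565.6,276.8,108],down(1.08))"
```

```text
time: 7.9
tool_pos: [560.3, 278.2, 215.1]
tcp_rot: [3.142, 0.0, 1.079]
contact_force: [0.9, 0.3, 1.1]
grip_width: 91.7
finger_force: 0.0
from [560.254 278.165 215.149] [3.142 0.    1.079] t 7.9
 shift first (tool) [  1.33    5.348 107.149]  turn [ 0.     0.    -0.001]  shift if after turn [  1.316   5.358 107.149]
```

```bash
python3 -m jog '[[1.3,5.3,27,0,0,0],[0,0,27,0,0,0],[0,0,27,0,0,0],[0,0,26,0,0,0],[0,0,0,0,0,0],[0,0,0,0,0,0],[0,0,0,0,0,0]]'
python3 -m jog '[[0,0,0,0,0,0],[0,0,0,0,0,0],[0,0,0,0,0,0],[0,0,0,0,0,0],[0,0,0,0,0,0],[0,0,0,0,0,0],[0,0,0,0,0,0],[0,0,0,0,0,0],[0,0,0,0,0,0],[0,0,0,0,0,0]]' 0
```

```text
time: 8.6
tool_pos: [566.5, 277.6, 109.9]
tcp_rot: [3.139, -0.002, 1.081]
contact_force: [0.3, 0.9, 0.3]
grip_width: 91.8
finger_force: 0.0
time: 9.6
tool_pos: [565.5, 277.3, 108.1]
tcp_rot: [3.142, 0.0, 1.082]
contact_force: [0.0, 0.6, 1.1]
grip_width: 16.6
finger_force: 0.0
```

```bash
python3 -m jog '[[0,0,0,0,0,0],[0,0,0,0,0,0],[0,0,0,0,0,0],[0,0,0,0,0,0]]' 0
python3 -m jog '[[0,0,-20,0,0,0],[0,0,-25,0,0,0],[0,0,-25,0,0,0],[0,0,-25,0,0,0],[0,0,0,0,0,0],[0,0,0,0,0,0],[0,0,0,0,0,0]]'
python3 - <<'E'
from h import *
im=bot.capture("scene");cv2.imwrite("pics/s1.png",im[:,:,::-1]);im=bot.capture("top");cv2.imwrite("pics/t1.png",im[:,:,::-1])
o=bot.get_obs();Rt=rot(o["tcp_rot"])
for n in("scene","top"):
    r=bot.outline_of("pry_bar",n)
    for x in r[:2]:
        ys,xs=np.nonzero(x["mask"]);print(n,x["p"],x["pixel"],xs.min(),xs.max(),ys.min(),ys.max())
    for z in(-108+5.5,0): print(n,"pred z",z, proj(cam(n),o["tool_pos"]+np.array([0,0,z])))
a=cv2.imread("pics/s1.png")[90:330,90:290];cv2.imwrite("pics/s1c.png",cv2.resize(a,None,fx=2.4,fy=2.4,interpolation=cv2.INTER_CUBIC))
E
```

```text
time: 10.0
tool_pos: [565.4, 277.3, 108.1]
tcp_rot: [3.142, 0.0, 1.082]
contact_force: [0.6, 0.6, -0.7]
grip_width: 12.0
finger_force: 30.0
time: 10.7
tool_pos: [564.7, 277.0, 201.3]
tcp_rot: [-3.14, 0.002, 1.082]
contact_force: [0.5, 0.5, -0.4]
grip_width: 11.5
finger_force: 30.0
scene 0.68 [180.5, 215.1] 177 189 196 242
scene 0.67 [270.9, 180.9] 263 277 169 194
scene pred z -102.5 [[185.173 243.031]]
scene pred z 0 [[182.137 194.267]]
top 0.57 [152.1, 191.7] 148 158 186 196
top 0.54 [325.0, 135.7] 313 335 126 148
top pred z -102.5 [[153.6   194.045]]
top pred z 0 [[140.929 191.772]]
```

View pics/s1c.png

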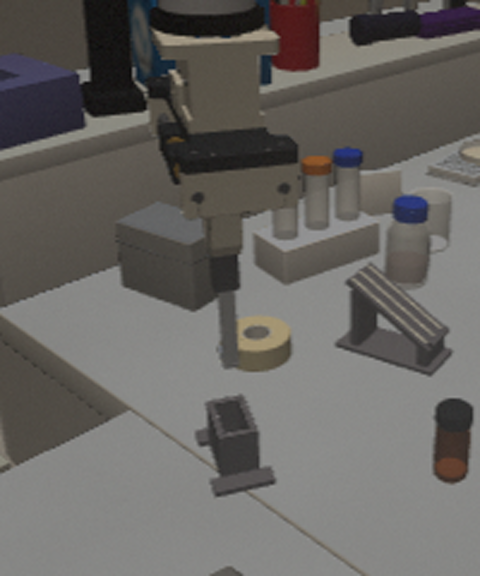

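The bar hangs straight from the fingers at about (228,330), clear of its stand. Carrying it over to the casting stand.

```bash
python3 -m jog '[[-29.2,14.7,0,0,0,0],[-29.2,14.7,0,0,0,0],[-29.2,14.7,0,0,0,0],[-29.2,14.7,0,0,0,0],[-29.2,14.7,0,0,0,0],[-29.2,14.7,0,0,0,0],[-29.2,14.7,0,0,0,0],[-29.2,14.7,0,0,0,0],[-29.2,14.7,0,0,0,0],[-29.2,14.7,0,0,0,0],[-29.2,14.7,0,0,0,0],[-29.2,14.7,0,0,0,0]]'
python3 -m jog '[[0,0,0,0,0,0.12],[0,0,0,0,0,0.12],[0,0,0,0,0,0.12],[0,0,0,0,0,0.12],[0,0,0,0,0,0.12],[0,0,0,0,0,0.12],[0,0,0,0,0,0.12],[0,0,0,0,0,0.12],[0,0,0,0,0,0.12],[0,0,0,0,0,0.12],[0,0,0,0,0,0.156],[0,0,0,0,0,0]]'
python3 -m jog '[[0,0,0,0,0,0],[0,0,0,0,0,0],[0,0,0,0,0,0]]'
python3 - <<'E'
from h import *
go([555.7,-114.8,152],down(-.274))
o=bot.get_obs();c=cam("scene");im=bot.capture("scene");cv2.imwrite("pics/s2.png",im[:,:,::-1])
E
```

```text
time: 12.1
tool_pos: [556.3, -116.2, 202.7]
tcp_rot: [-3.141, 0.0, 1.082]
contact_force: [0.6, -0.8, -1.3]
grip_width: 11.9
finger_force: 30.0
time: 13.3
tool_pos: [556.5, -114.9, 202.7]
tcp_rot: [3.142, 0.001, -0.269]
contact_force: [0.9, -0.3, -1.3]
grip_width: 11.9
finger_force: 30.0
time: 13.6
tool_pos: [556.6, -114.9, 203.0]
tcp_rot: [3.142, 0.0, -0.266]
contact_force: [0.7, -0.2, -1.5]
grip_width: 11.9
finger_force: 30.0
from [ 556.646 -114.925  203.049] [ 3.142  0.    -0.266] t 13.6
 shift first (tool) [-0.944  0.126 51.049]  turn [0.    0.    0.008]  shift if after turn [-0.945  0.135 51.049]
```

```bash
python3 -m jog '[[-0.9,0.1,20,0,0,0.008],[0,0,20,0,0,0],[0,0,15,0,0,0],[0,0,12,0,0,0],[0,0,0,0,0,0],[0,0,0,0,0,0],[0,0,0,0,0,0]]'
python3 -m jog '[[0,0,1,0,0,0],[0,0,0,0,0,0],[0,0,0,0,0,0]]'
python3 -m jog '[[0,0,1,0,0,0],[0,0,0,0,0,0],[0,0,0,0,0,0]]'
python3 -m jog '[[0,0,1,0,0,0],[0,0,0,0,0,0],[0,0,0,0,0,0]]'
```

```text
time: 14.35
tool_pos: [556.4, -115.0, 137.1]
tcp_rot: [3.141, -0.002, -0.276]
contact_force: [0.6, 0.3, -1.3]
grip_width: 11.9
finger_force: 30.0
time: 14.65
tool_pos: [555.9, -114.8, 135.4]
tcp_rot: [3.141, -0.001, -0.276]
contact_force: [-1.0, -0.6, -1.1]
grip_width: 11.9
finger_force: 30.0
time: 14.95
tool_pos: [555.8, -114.8, 134.1]
tcp_rot: [3.141, 0.0, -0.276]
contact_force: [-0.3, -0.6, -0.8]
grip_width: 11.6
finger_force: 30.0
time: 15.25
tool_pos: [555.7, -114.8, 133.1]
tcp_rot: [3.141, 0.0, -0.276]
contact_force: [-0.2, -0.4, -0.7]
grip_width: 11.7
finger_force: 30.0
```

```bash
python3 -m jog '[[0,0,0.7,0,0,0],[0,0,0,0,0,0],[0,0,0,0,0,0]]'|grep -E "pos|contact"
python3 -m jog '[[0,0,0.7,0,0,0],[0,0,0,0,0,0],[0,0,0,0,0,0]]'|grep -E "pos|contact"
python3 - <<'E'
from h import *
im=bot.capture("scene");cv2.imwrite("pics/s3.png",im[:,:,::-1])
a=im[150:250,270:370,::-1];cv2.imwrite("pics/s3c.png",cv2.resize(a,None,fx=5.5,fy=5.5,interpolation=cv2.INTER_CUBIC))
E
```

```text
tool_pos: [555.7, -114.8, 132.4]
contact_force: [-0.6, 0.1, -2.1]
tool_pos: [555.8, -114.8, 131.7]
contact_force: [-1.2, -0.1, -2.3]
```

View pics/s3c.png

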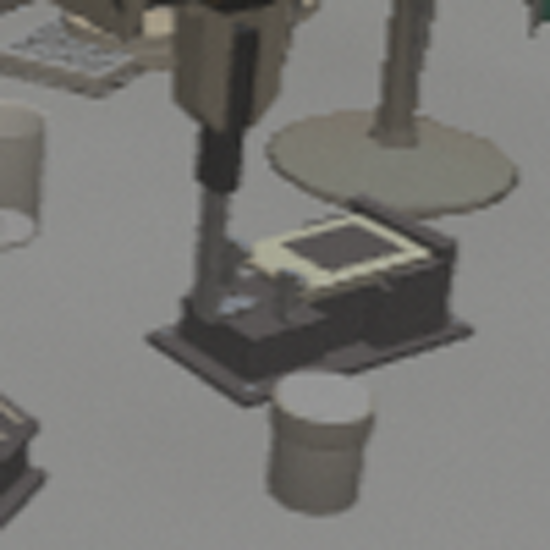

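The bar stands over the ledge with its foot pointing between the clips, at about (235,300) in the crop. Sliding it in now.

```bash
python3 -m jog '[[0,6,0,0,0,0],[0,6,0,0,0,0],[0,6,0,0,0,0],[0,3,0,0,0,0],[0,0,0,0,0,0],[0,0,0,0,0,0]]'
python3 -m jog '[[0,3,0,0,0,0],[0,0,0,0,0,0],[0,0,0,0,0,0]]'|grep -E "pos|contact"
for i in 1; do python3 -m jog '[[0,0,0.7,0,0,0],[0,0,0,0,0,0],[0,0,0,0,0,0]]'|grep -E "pos|contact"; done
python3 -m jog '[[0,0,0.7,0,0,0],[0,0,0,0,0,0],[0,0,0,0,0,0]]'|grep -E "pos|contact"
```

```text
time: 16.5
tool_pos: [550.0, -135.8, 132.0]
tcp_rot: [3.14, -0.001, -0.276]
contact_force: [-0.2, -1.6, 2.5]
grip_width: 12.3
finger_force: 30.0
tool_pos: [549.4, -137.8, 131.9]
contact_force: [0.2, 0.9, 3.5]
tool_pos: [549.5, -137.8, 131.8]
contact_force: [-0.9, 0.4, 7.4]
tool_pos: [549.5, -137.8, 131.8]
contact_force: [-1.5, 1.0, 11.7]
```

```bash
python3 -m jog '[[0,0,-0.7,0,0,0],[0,-4.9,0.1,-0.05,0,0],[0,-4.9,0.1,-0.05,0,0],[0,-4.9,0.1,-0.05,0,0],[0,-4.9,0.1,-0.05,0,0],[0,0,0,0,0,0]]'
python3 -m jog '[[0,-4.9,0.1,-0.05,0,0],[0,-4.9,0.1,-0.05,0,0],[0,-4.9,0.1,-0.05,0,0],[0,-4.9,0.1,-0.05,0,0],[0,0,0,0,0,0]]'
```

```text
time: 18.0
tool_pos: [554.8, -119.2, 129.7]
tcp_rot: [2.937, -0.001, -0.273]
contact_force: [-1.6, -3.3, 6.2]
grip_width: 11.6
finger_force: 30.0
time: 18.5
tool_pos: [560.1, -101.3, 123.9]
tcp_rot: [2.737, -0.0, -0.273]
contact_force: [0.2, -3.8, 6.5]
grip_width: 12.0
finger_force: 30.0
```

```bash
python3 -m jog '[[0,-4.9,0.1,-0.05,0,0],[0,-4.9,0.1,-0.05,0,0],[0,0,0,0,0,0]]'|grep -E "pos|rot|contact"
python3 -m jog '[[0,-4.9,0.1,-0.05,0,0],[0,-4.9,0.1,-0.05,0,0],[0,0,0,0,0,0],[0,0,0,0,0,0]]'|grep -E "pos|rot|contact|time"
python3 - <<'E'
from h import *
for n in("scene","top"):
    im=bot.capture(n);cv2.imwrite(f"pics/{n}4.png",im[:,:,::-1])
    a=cv2.imread(f"pics/{n}0.png")
    for f,b in((0,a),(4,im[:,:,::-1])):
        hs=b.astype(int);m=(hs.min(2)>150);
        r=m[170:215,300:365] if n=="scene" else m[190:230,310:360]
        ys,xs=np.nonzero(r);print(n,f,len(xs),xs.mean() if len(xs) else 0,ys.mean() if len(xs) else 0,xs.min() if len(xs) else 0)
a=cv2.imread("pics/scene4.png")[160:230,290:370];b=cv2.imread("pics/scene0.png")[160:230,290:370]
cv2.imwrite("pics/s4c.png",cv2.resize(np.hstack([b,a]),None,fx=4.9,fy=4.9,interpolation=cv2.INTER_CUBIC))
E
```

```text
tool_pos: [562.5, -92.8, 119.5]
tcp_rot: [2.637, 0.0, -0.273]
contact_force: [1.3, -4.1, 6.5]
time: 19.2
tool_pos: [564.7, -85.2, 114.6]
tcp_rot: [2.54, -0.0, -0.274]
contact_force: [0.2, -2.4, 5.1]
scene 0 4 35.5 29.0 29
scene 4 7 29.857142857142858 25.857142857142858 18
top 0 261 20.6360153256705 18.314176245210728 8
top 4 297 20.552188552188554 17.973063973063972 8
```

View pics/s4c.png

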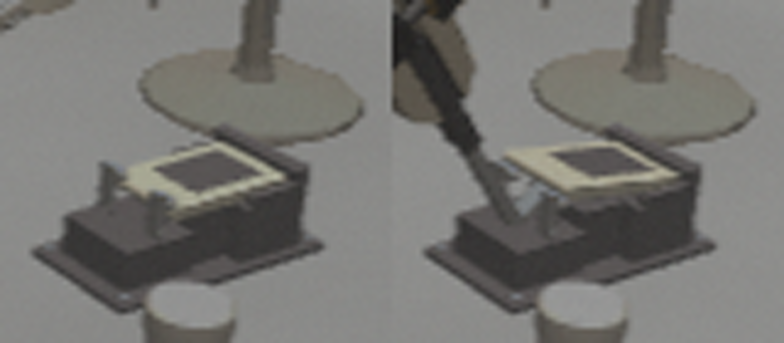

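The right half shows the plate snapped up and tilted over the clips, its near edge at (505,150). No pictures left to view, so I go by numbers from here. Reversing the bar upright, then withdrawing it.

```bash
python3 -m jog '[[0,4.9,0.1,0.05,0,0],[0,4.9,0.1,0.05,0,0],[0,4.9,0.1,0.05,0,0],[0,4.9,0.1,0.05,0,0],[0,4.9,0.1,0.05,0,0],[0,4.9,0.1,0.05,0,0],[0,4.9,0,0.05,0,0],[0,4.9,0,0.05,0,0],[0,4.9,0,0.05,0,0],[0,4.9,0,0.05,0,0],[0,4.9,0,0.05,0,0],[0,4.9,0,0.05,0,0]]'
python3 -m jog '[[0,0,-1.5,0,0,0],[0,-5,0,0,0,0],[0,-10,0,0,0,0],[0,-10,0,0,0,0],[0,0,0,0,0,0],[0,0,0,0,0,0],[0,0,0,0,0,0]]'
python3 -c "
from h import *
go([565,277,205],down(1.08))"
```

```text
time: 20.5
tool_pos: [549.2, -137.9, 132.1]
tcp_rot: [-3.139, -0.001, -0.276]
contact_force: [0.5, -0.6, -0.9]
grip_width: 11.8
finger_force: 30.0
time: 21.2
tool_pos: [556.1, -113.3, 133.6]
tcp_rot: [3.141, 0.0, -0.275]
contact_force: [-0.3, 0.5, -1.9]
grip_width: 11.8
finger_force: 30.0
from [ 556.146 -113.302  133.564] [ 3.141  0.    -0.275] t 21.2
 shift first (tool) [ -97.577 -377.991  -71.545]  turn [ 0.     0.    -1.355]  shift if after turn [ 348.403 -176.152  -71.436]
```

```bash
python3 -m jog '[[0,0,-24,0,0,0],[0,0,-24,0,0,0],[0,0,-24,0,0,0],[-11,-42,0,0,0,0],[-11,-42,0,0,0,0],[-11,-42,0,0,0,0],[-11,-42,0,0,0,0],[-11,-42,0,0,0,0],[-11,-42,0,0,0,0],[-11,-42,0,0,0,0],[-11,-42,0,0,0,0],[-10,-42,0,0,0,0]]' >/dev/null
python3 -m jog '[[0,0,0,0,0,-0.12],[0,0,0,0,0,-0.12],[0,0,0,0,0,-0.12],[0,0,0,0,0,-0.12],[0,0,0,0,0,-0.12],[0,0,0,0,0,-0.12],[0,0,0,0,0,-0.12],[0,0,0,0,0,-0.12],[0,0,0,0,0,-0.12],[0,0,0,0,0,-0.12],[0,0,0,0,0,-0.16],[0,0,0,0,0,0]]' >/dev/null
python3 -m jog '[[0,0,0,0,0,0],[0,0,0,0,0,0]]'
python3 - <<'E'
from h import *
go([564.4,277,205],down(1.085))
o=bot.get_obs();
im=bot.capture("scene");cv2.imwrite("pics/s5.png",im[:,:,::-1]);
# compare with earlier held picture s1 (tool 564.7,277,201.3)
for f,tp in(("s1",np.array([564.7,277,201.3])),("s5",o["tool_pos"])):
    g=cv2.imread(f"pics/{f}.png").astype(int);a=cv2.imread("pics/scene0.png").astype(int)
    print(f,"pred heel",proj(cam("scene"),tp-[0,0,102]),"tcp",proj(cam("scene"),tp))
for x in bot.outline_of("pry_bar","scene")[:1]:
    m=x["mask"];print(x["p"],[(r,round(float(np.nonzero(m[r])[0].mean()),1),int(m[r].sum())) for r in range(190,250,6) if m[r].any()],np.nonzero(m)[0].max())
a=cv2.cvtColor(cv2.imread("pics/s1.png"),cv2.COLOR_BGR2GRAY)[190:250,150:220].astype(np.float32);b=cv2.cvtColor(cv2.imread("pics/s5.png"),cv2.COLOR_BGR2GRAY)[190:250,150:220].astype(np.float32)
print("phase shift",cv2.phaseCorrelate(a,b))
for r0 in(200,215,228):
    t=cv2.cvtColor(cv2.imread("pics/s1.png"),cv2.COLOR_BGR2GRAY)[r0:r0+16,172:198];s=cv2.cvtColor(cv2.imread("pics/s5.png"),cv2.COLOR_BGR2GRAY)[r0-10:r0+26,160:210]
    q=cv2.matchTemplate(s,t,cv2.TM_CCOEFF_NORMED);_,v,_,l=cv2.minMaxLoc(q);print(r0,v,l[0]-12,l[1]-10)
E
```

```text
time: 23.8
tool_pos: [564.9, 276.7, 205.6]
tcp_rot: [3.142, 0.0, 1.071]
contact_force: [0.6, -0.3, -1.9]
grip_width: 11.8
finger_force: 30.0
from [564.872 276.695 205.552] [3.142 0.    1.071] t 23.8
 shift first (tool) [ 0.042 -0.56   0.552]  turn [ 0.     0.    -0.014]  shift if after turn [ 0.049 -0.559  0.552]
s1 pred heel [[185.193 242.859]] tcp [[182.172 194.322]]
s5 pred heel [[185.144 240.856]] tcp [[182.114 192.08 ]]
0.67 [(196, 182.5, 12), (202, 182.5, 12), (208, 183.5, 10), (214, 184.0, 7), (220, 183.5, 8), (226, 184.0, 9), (232, 184.0, 9), (238, 184.5, 8)] 241
phase shift ((0.03175403816201339, -0.10527374356573915), 0.9452492702890325)
200 0.9812062382698059 0 -2
215 0.9968490600585938 0 0
228 0.9654534459114075 0 0
```

```bash
python3 -m jog '[[0,-0.5,15,0,0,-0.014],[0,0,15,0,0,0],[0,0,15,0,0,0],[0,0,0,0,0,0]]'|grep -E "pos|contact|rot"
python3 -m jog '[[0,0,10,0,0,0],[0,0,10,0,0,0],[0,0,10,0,0,0],[0,0,0,0,0,0]]'|grep -E "pos|contact"
python3 -m jog '[[0,0,8,0,0,0],[0,0,8,0,0,0],[0,0,3,0,0,0],[0,0,0,0,0,0],[0,0,0,0,0,0]]'|grep -E "pos|contact|time"
```

```text
tool_pos: [563.2, 276.6, 158.4]
tcp_rot: [-3.139, 0.003, 1.087]
contact_force: [0.2, -0.4, -0.9]
tool_pos: [563.5, 276.7, 128.7]
contact_force: [1.1, -0.5, -1.2]
time: 25.2
tool_pos: [564.5, 277.1, 111.7]
contact_force: [-0.1, 0.5, -0.3]
```

```bash
python3 -m jog '[[0,0,1.5,0,0,0],[0,0,1,0,0,0],[0,0,0,0,0,0],[0,0,0,0,0,0]]'|grep -E "pos|contact"
python3 -m jog '[[0,0,0.7,0,0,0],[0,0,0,0,0,0],[0,0,0,0,0,0]]'|grep -E "pos|contact|time"
python3 -m jog '[[0,0,0.7,0,0,0],[0,0,0,0,0,0],[0,0,0,0,0,0]]'|grep -E "pos|contact|time"
```

```text
tool_pos: [564.4, 277.1, 109.1]
contact_force: [0.2, -0.1, -1.5]
time: 25.9
tool_pos: [564.4, 277.0, 108.4]
contact_force: [0.5, -0.2, -0.9]
time: 26.2
tool_pos: [564.5, 277.1, 108.0]
contact_force: [-0.2, -0.4, 2.7]
```

```bash
python3 -m jog '[[0,0,0,0,0,0],[0,0,0,0,0,0],[0,0,0,0,0,0],[0,0,0,0,0,0],[0,0,0,0,0,0],[0,0,0,0,0,0]]' 100
python3 -m jog '[[0,0,-12,0,0,0],[0,0,-30,0,0,0],[0,0,-35,0,0,0],[0,0,-35,0,0,0],[0,0,0,0,0,0],[0,0,0,0,0,0]]'
python3 - <<'E'
from h import *
im=bot.capture("scene");cv2.imwrite("pics/s6.png",im[:,:,::-1]);c=cam("scene")
for x in bot.outline_of("pry_bar","scene")[:1]:
    m=x["mask"];print(x["p"],[(r,round(float(np.nonzero(m[r])[0].mean()),1)) for r in range(190,280,8) if m[r].any()],np.nonzero(m)[0].min())
print("upright pred bottom/top",proj(c,[[564.4,277,5.5],[564.4,277,155.5]]))
a=cv2.imread("pics/scene0.png").astype(int);print("diff vs start rows 190-280:",np.abs(a-im[:,:,::-1])[200:280,160:210].mean())
go([534,-150,215],down(1.297))
E
```

```text
time: 26.8
tool_pos: [564.4, 277.1, 107.7]
tcp_rot: [3.142, 0.0, 1.088]
contact_force: [0.5, -0.6, 0.5]
grip_width: 55.2
finger_force: 0.0
time: 27.4
tool_pos: [564.7, 277.2, 221.2]
tcp_rot: [3.14, -0.002, 1.088]
contact_force: [0.2, -0.2, -0.4]
grip_width: 92.0
finger_force: 0.0
0.63 [(222, 184.0), (230, 184.5), (238, 185.0), (246, 185.5), (254, 185.5), (262, 186.5)] 215
upright pred bottom/top [[187.761 282.646]
 [183.679 216.925]]
diff vs start rows 190-280: 1.76275
from [563.772 276.826 218.817] [-3.14   0.002  1.088] t 27.5
 shift first (tool) [-391.846  171.817    4.192]  turn [-0.001  0.001 -0.209]  shift if after turn [-418.978   86.746    3.817]
```

```bash
python3 -m jog '[[-40.7,17,2.4,0,0,0],[-40.7,17,2.4,0,0,0],[-40.7,17,2.4,0,0,0],[-40.7,17,2.4,0,0,0],[-40.7,17,2.4,0,0,0],[-40.7,17,2.4,0,0,0],[-40.7,17,2.4,0,0,0],[-40.7,17,2.4,0,0,0],[-40.7,17,2.4,0,0,0],[-40.7,17,2.4,0,0,0],[-40.7,17,2.4,0,0,0],[-40.7,17,2.4,0,0,0]]'|grep pos
python3 -m jog '[[0,0,8,0,0,-0.105],[0,0,8,0,0,-0.105],[0,0,8,0,0,0],[0,0,0,0,0,0],[0,0,0,0,0,0],[0,0,0,0,0,0]]'
python3 -c "
from h import *
look('p1')"
python3 -m jog '[[0,25,0,0,0,0],[0,25,0,0,0,0],[0,0,0,0,0,0],[0,0,0,0,0,0],[0,0,0,0,0,0]]'|grep pos
cat > fp.py <<'E'
from fit import *
V=[load('p1'),load('p2')]
S=np.array([534.,-191.8,0]);
def rt(v): # plate pose in world from x,y,yaw,tilt with far-end bottom at z~40 
    return R.from_euler('z',v[2])*R.from_euler('y',v[3])
loc=np.vstack([seg((-36,-27,8),(34,-27,8),40),seg((-36,27,8),(34,27,8),40),seg((-41,-27,6),(-41,27,6),30),seg((-16,-13,8),(-16,13,8),20) if 0 else np.zeros((0,3))])
def P(v): return rt(v).apply(loc)+[v[0],v[1],v[4]]
D=[edges(im) for c,im in V]
def cost(v):
    s=0
    for (c,im),d in zip(V,D):
        u=(proj(c,P(v))*2).astype(np.float32);s+=cv2.remap(d.astype(np.float32),u[:,0][None],u[:,1][None],cv2.INTER_LINEAR,borderValue=6).mean()
    return s+ .02*((v[4]-46.7)/2)**2+.02*((v[3]-.16)/.03)**2
best=None;rng=np.random.default_rng(0)
for k in range(40):
    r=minimize(cost,np.array([S[0],S[1],-1.845,.16,46.7])+rng.uniform(-1,1,5)*[8,8,.05,.02,2],method='Nelder-Mead',options=dict(maxiter=1500,xatol=.02,fatol=1e-4))
    if best is None or r.fun<best.fun:best=r
v=best.x;print("plate x,y,yaw,tilt,z",v,best.fun)
Rs=R.from_euler('z',-1.845);print("in stand frame",Rs.inv().apply(np.array([v[0],v[1],v[4]])-S),"edge",Rs.inv().apply(rt(v).apply([-42,0,4])+[v[0],v[1],v[4]]-S))
for n,(c,im) in zip(('p1','p2'),V):
    r=proj(c,rt(v).apply(np.array([[-36,27,8],[34,27,8],[34,-27,8],[-36,-27,8]]))+[v[0],v[1],v[4]]);print(n,r.tolist())
E
python3 -c "
from h import *
look('p2')"
python3 fp.py; python3 -c "
from h import *
for n in('p1','p2'):
    c,im=load(n);m=((im.min(2)>140)).astype(np.uint8);k,l,st,ce=cv2.connectedComponentsWithStats(m)
    for j in np.argsort(-st[1:,4])[:2]+1:
        h=cv2.findContours((l==j).astype(np.uint8),0,2)[0][0];print(n,st[j],cv2.boxPoints(cv2.minAreaRect(h)).round(1).tolist())
"
```

```text
tool_pos: [517.3, -251.6, 189.5]
time: 29.3
tool_pos: [518.6, -250.0, 167.2]
tcp_rot: [3.141, 0.0, 1.297]
contact_force: [0.7, 0.2, 0.1]
grip_width: 91.8
finger_force: 0.0
tool_pos: [565.8, -263.3, 167.0]
plate x,y,yaw,tilt,z [ 534.68  -191.128   -1.846    0.152   44.799] 0.5040791038155035
in stand frame [-0.831  0.473 44.799] edge [-41.736   0.51   55.132]
p1 [[291.610342929363, 62.19924504103213], [287.9210294423633, 150.2795508278256], [224.20404028219704, 150.1676773499645], [220.7392939428118, 62.03451286636576]]
p2 [[227.44007456705657, 62.02160687087378], [230.20140043536233, 150.21642225697877], [166.4083703726605, 150.06129199225364], [156.47939261624828, 61.826863397832966]]
p1 [ 300   57  136  126 6043] [[298.8999938964844, 181.0], [300.29998779296875, 56.900001525878906], [435.8999938964844, 58.400001525878906], [434.5, 182.5]]
p1 [ 221   55   71  102 3895] [[221.0, 156.0], [221.0, 55.0], [291.0, 55.0], [291.0, 156.0]]
p2 [    0     0   503   248 50081] [[-8.399999618530273, 13.899999618530273], [494.5, -9.5], [505.8999938964844, 234.60000610351562], [3.0, 258.0]]
p2 [ 136   56   94  101 4240] [[136.0, 56.0], [229.0, 56.0], [229.0, 156.0], [136.0, 156.0]]
```

The fit is sub-pixel: plate raised (tilt 0.15 rad, edge about 55-57 mm), centred in the stand. Working out the grasp pose.

```bash
cat > tg.py <<'E'
from h import *
Rp=R.from_euler('z',-1.846)*R.from_euler('y',.155);Op=np.array([534.7,-191.1,45.8])
Rt=Rp*R.from_euler('y',np.pi)  # tool x=-plate x, y=plate y, z=-plate z
G=np.array([-20,0,4-17.])
print(Rt.as_matrix())
for up in(70,0): go(Rp.apply(G+[0,0,up])+Op,Rt)
E
python3 tg.py
```

```text
[[ 0.268  0.962  0.042]
 [ 0.951 -0.272  0.149]
 [ 0.154  0.    -0.988]]
from [ 565.788 -263.398  167.106] [-3.141  0.     1.298] t 29.9
 shift first (tool) [ 72.205 -49.377  61.917]  turn [-0.001  0.155  0.002]  shift if after turn [ 61.669 -49.565  72.289]
from [ 565.788 -263.398  167.106] [-3.141  0.     1.298] t 29.9
 shift first (tool) [ 83.015 -49.325 131.077]  turn [-0.001  0.155  0.002]  shift if after turn [ 61.669 -49.565 142.289]
```

```bash
python3 -m jog '[[24,-16.5,20.6,0,0,0],[24,-16.5,20.6,0,0,0],[24.2,-16.4,20.6,0,0,0],[0,0,0,0,0.0775,0],[0,0,0,0,0.0775,0],[0,0,0,0,0,0],[0,0,0,0,0,0],[0,0,0,0,0,0]]'|grep contact; python3 tg.py|tail -4
```

```text
contact_force: [-0.5, 0.6, -1.3]
from [ 538.226 -180.711  105.371] [ 3.141 -0.153  1.298] t 30.7
 shift first (tool) [-0.02  -0.571  0.165]  turn [-0.     0.002  0.002]  shift if after turn [-0.022 -0.571  0.165]
from [ 538.226 -180.711  105.371] [ 3.141 -0.153  1.298] t 30.7
 shift first (tool) [ 0.09  -0.555 70.165]  turn [-0.     0.002  0.002]  shift if after turn [-0.022 -0.571 70.165]
```

```bash
python3 -m jog '[[0,-0.5,20,0,0.002,0.002],[0,0,20,0,0,0],[0,0,15,0,0,0],[0,0,8,0,0,0],[0,0,0,0,0,0],[0,0,0,0,0,0]]'|grep -E "pos|contact"
python3 -m jog '[[0,0,4,0,0,0],[0,0,3.2,0,0,0],[0,0,0,0,0,0],[0,0,0,0,0,0],[0,0,0,0,0,0]]'|grep -E "pos|contact"
python3 -m jog '[[0,0,0,0,0,0],[0,0,0,0,0,0],[0,0,0,0,0,0],[0,0,0,0,0,0],[0,0,0,0,0,0],[0,0,0,0,0,0],[0,0,0,0,0,0],[0,0,0,0,0,0]]' 0
python3 tg.py|tail -2
```

```text
tool_pos: [540.9, -171.3, 43.4]
contact_force: [0.0, -1.2, -0.0]
tool_pos: [540.9, -170.3, 35.9]
contact_force: [-0.3, -0.8, 0.0]
time: 32.6
tool_pos: [540.8, -170.2, 35.8]
tcp_rot: [-3.141, -0.157, 1.296]
contact_force: [0.3, 0.8, 0.0]
grip_width: 53.4
finger_force: 30.0
from [ 540.819 -170.174   35.786] [-3.141 -0.157  1.296] t 32.6
 shift first (tool) [ 0.006 -0.202 -0.259]  turn [-0.    -0.002  0.   ]  shift if after turn [ 0.006 -0.202 -0.259]
```

```bash
python3 -m jog '[[2,0,0,0,0,0],[2,0,0,0,0,0],[2,0,0,0,0,0],[1.5,0,0,0,0,0],[0,0,0,0,0,0],[0,0,0,0,0,0],[0,0,0,0,0,0]]'
python3 -m jog '[[0.5,0,-3,0,0,0],[0.8,0,-5,0,0,0],[0,0,0,0,0,0]]'|grep -E "pos|contact|width|force"
python3 -m jog '[[1.6,0,-10,0,0,0],[3,0,-20,0,0,0],[4,0,-25,0,0,0],[4,0,-25,0,0,0],[4,0,-25,0,0,0],[0,0,0,0,0,0],[0,0,0,0,0,0],[0,0,0,0,0,0]]'
python3 - <<'E'
from h import *
im=bot.capture("scene");o=bot.get_obs();cv2.imwrite("pics/s7.png",im[:,:,::-1])
for x in bot.outline_of("cover_plate","scene")[:2]: print(x["p"],x["pixel"],x["mask"].sum())
Rt=R.from_euler('xyz',o["tcp_rot"]);print("pred plate centre px",proj(cam("scene"),Rt.apply([-20,0,-21])+o["tool_pos"]),proj(cam("scene"),Rt.apply(np.array([[22,-27,-21],[22,27,-21],[-62,27,-21],[-62,-27,-21]]))+o["tool_pos"]).tolist())
E
```

```text
time: 33.3
tool_pos: [543.2, -164.0, 38.1]
tcp_rot: [3.14, -0.156, 1.296]
contact_force: [-3.8, -3.4, 8.1]
grip_width: 53.5
finger_force: 30.0
tool_pos: [543.2, -162.9, 45.6]
contact_force: [-0.4, 0.7, -0.4]
grip_width: 53.7
finger_force: 30.0
time: 34.4
tool_pos: [542.2, -162.6, 150.4]
tcp_rot: [-3.139, -0.157, 1.296]
contact_force: [-0.7, -0.9, -1.1]
grip_width: 53.7
finger_force: 30.0
0.74 [326.7, 154.8] 178
0.57 [277.7, 272.8] 485
pred plate centre px [[332.862 154.093]] [[328.06603996354386, 157.6050004183432], [313.8636765142477, 151.12215135417142], [337.25752699926767, 150.8749099266211], [351.75272552252227, 157.04775511771425]]
```

```bash
cat > pl.py <<'E'
from h import *
import sys
Ro=np.array([551.1,38.0,30.]);Rs=R.from_euler('z',.247)*R.from_euler('y',-np.pi/6)
Rt=Rs*R.from_euler('x',np.pi)
o=bot.get_obs();Rc=R.from_euler('xyz',o["tcp_rot"])
# plate origin, x axis now in slope frame, assuming nominal hold (plate x=-tool x, TCP at plate (-20,0,-13))
po=Rc.apply([-20,0,-13])+o["tool_pos"];print("plate in slope",Rs.inv().apply(po-Ro),"tcp",Rs.inv().apply(o["tool_pos"]-Ro))
for h in(100,15,1): print("h",h);go(Ro+Rs.apply([45+20,0,-13+h]),Rt)
E
python3 pl.py
```

```text
plate in slope [   5.621 -211.345  146.726] tcp [  10.156 -192.44   132.904]
h 100
from [ 542.244 -162.696  150.176] [-3.139 -0.157  1.296] t 34.5
 shift first (tool) [197.499 -34.808  43.941]  turn [-0.354  0.333  0.993]  shift if after turn [  54.844 -192.44    45.904]
h 15
from [ 542.244 -162.696  150.176] [-3.139 -0.157  1.296] t 34.5
 shift first (tool) [206.891   2.233 119.867]  turn [-0.354  0.333  0.993]  shift if after turn [  54.844 -192.44   130.904]
h 1
from [ 542.244 -162.696  150.176] [-3.139 -0.157  1.296] t 34.5
 shift first (tool) [208.437   8.334 132.373]  turn [-0.354  0.333  0.993]  shift if after turn [  54.844 -192.44   144.904]
```

```bash
python3 -m jog '[[28.2,-5,6.3,0,0,0],[28.2,-5,6.3,0,0,0],[28.2,-5,6.3,0,0,0],[28.2,-5,6.3,0,0,0],[28.2,-5,6.3,0,0,0],[28.2,-5,6.3,0,0,0],[28.2,-5,6.1,0,0,0],[0,0,0,0,0,0]]'|grep -E "pos|contact"
python3 -m jog '[[0,0,0,-0.0354,0.0333,0.0993],[0,0,0,-0.0354,0.0333,0.0993],[0,0,0,-0.0354,0.0333,0.0993],[0,0,0,-0.0354,0.0333,0.0993],[0,0,0,-0.0354,0.0333,0.0993],[0,0,0,-0.0354,0.0333,0.0993],[0,0,0,-0.0354,0.0333,0.0993],[0,0,0,-0.0354,0.0333,0.0993],[0,0,0,-0.0354,0.0333,0.0993],[0,0,0,-0.0354,0.0333,0.0993],[0,0,0,0,0,0],[0,0,0,0,0,0]]'|grep -vE "grip"
cat > hp.py <<'E'
# where the held/laid plate is: fit its outline on the fixed cameras' edges
from fit import *
from pl import Ro,Rs
import sys
tag=sys.argv[1];V=[]
for n in("scene","top"):
    im=bot.capture(n)[:,:,::-1].copy();cv2.imwrite(f"pics/{tag}{n}.png",im);V.append((cam(n),im))
    for x in bot.outline_of("cover_plate",n)[:1]: print(n,x["p"],np.round(x["pixel"]),x["mask"].sum())
o=bot.get_obs();Rc=R.from_euler('xyz',o["tcp_rot"]);o0=Rs.inv().apply(Rc.apply([-20,0,-13])+o["tool_pos"]-Ro) if len(sys.argv)<3 else np.array([42,0,0.])
loc=np.vstack([seg((-42,-27,8),(42,-27,8),40),seg((-42,27,8),(42,27,8),40),seg((42,-27,8),(42,27,8)),seg((42,-27,0),(42,27,0)),seg((-40,-27,8),(-40,27,8))])
loc=np.array([-1,-1,1])*loc
D=[edges(im,20,50) for c,im in V]
def cost(v):
    s=0;P=Ro+Rs.apply(R.from_euler('yz',[v[3],v[4]]).apply(loc)+v[:3])
    for (c,im),d in zip(V,D):
        u=(proj(c,P)*2).astype(np.float32);s+=cv2.remap(d.astype(np.float32),u[:,0][None],u[:,1][None],cv2.INTER_LINEAR,borderValue=6).mean()
    return s
best=None;rng=np.random.default_rng(0)
for k in range(40):
    r=minimize(cost,np.r_[o0,0,0]+rng.uniform(-1,1,5)*[8,5,4,.15,.1],method='Nelder-Mead',options=dict(maxiter=1200,xatol=.02,fatol=1e-4))
    if best is None or r.fun<best.fun:best=r
print("nominal",o0,cost(np.r_[o0,0,0]),"fit x,y,z,pitch,yaw in slope",best.x,best.fun)
E
python3 hp.py h1
```

```text
tool_pos: [563.1, 43.9, 137.8]
contact_force: [0.2, 0.2, -0.5]
time: 36.5
tool_pos: [563.8, 40.4, 138.6]
tcp_rot: [3.139, -0.524, 0.251]
contact_force: [0.4, -0.2, -0.9]
finger_force: 30.0
plate in slope [ 45.466  -0.841 100.565] tcp [65.467 -0.777 87.567]
h 100
from [563.811  40.403 138.568] [ 3.139 -0.524  0.251] t 36.5
 shift first (tool) [-0.464 -0.779  0.566]  turn [ 0.    -0.     0.003]  shift if after turn [-0.467 -0.777  0.567]
h 15
from [563.811  40.403 138.568] [ 3.139 -0.524  0.251] t 36.5
 shift first (tool) [-0.47  -0.812 85.566]  turn [ 0.    -0.     0.003]  shift if after turn [-0.467 -0.777 85.567]
h 1
from [563.811  40.403 138.568] [ 3.139 -0.524  0.251] t 36.5
 shift first (tool) [-0.471 -0.818 99.566]  turn [ 0.    -0.     0.003]  shift if after turn [-0.467 -0.777 99.567]
scene 0.62 [285. 194.] 286
top 0.61 [246. 192.] 275
nominal [ 46.124  -1.023 100.585] 1.764049 fit x,y,z,pitch,yaw in slope [ 55.719  -1.957 102.858  -0.111   0.071] 1.4134560823440552
```

```bash
python3 -m jog '[[1,-0.4,20,0,0,0.003],[1,-0.4,25,0,0,0],[0,0,25,0,0,0],[0,0,15,0,0,0],[0,0,5,0,0,0],[0,0,0,0,0,0],[0,0,0,0,0,0],[0,0,0,0,0,0]]'|grep -E "pos|contact"
python3 -m jog '[[0,0,2,0,0,0],[0,0,0,0,0,0],[0,0,0,0,0,0]]'|grep -E "pos|contact"
python3 -m jog '[[0,0,2,0,0,0],[0,0,0,0,0,0],[0,0,0,0,0,0]]'|grep -E "pos|contact"
python3 hp.py h2 | grep -vE "^(h|from| shift)"
```

```text
tool_pos: [611.1, 50.8, 66.9]
contact_force: [-0.4, -0.8, -1.1]
tool_pos: [612.2, 50.9, 65.0]
contact_force: [-0.3, 0.1, 0.1]
tool_pos: [613.3, 51.0, 63.3]
contact_force: [0.6, -0.2, -0.9]
plate in slope [51.712 -2.666 10.196] tcp [71.642 -2.601 -2.911]
scene 0.53 [267. 219.] 238
top 0.55 [328. 206.] 1487
nominal [51.698 -2.686 10.238] 1.8117237 fit x,y,z,pitch,yaw in slope [51.61  -1.239 12.025  0.09  -0.011] 1.5181825160980225
```

```bash
python3 -m jog '[[-2,-1.3,2,0,0,0],[-2,-1.3,2,0,0,0],[0,0,0,0,0,0],[0,0,0,0,0,0]]'|grep -E "pos|contact"
python3 -m jog '[[0,0,2,0,0,0],[0,0,0,0,0,0],[0,0,0,0,0,0]]'|grep -E "pos|contact"
python3 -m jog '[[0,0,1.3,0,0,0],[0,0,0,0,0,0],[0,0,0,0,0,0]]'|grep -E "pos|contact"
python3 -m jog '[[0,0,1,0,0,0],[0,0,0,0,0,0],[0,0,0,0,0,0]]'|grep -E "pos|contact"
python3 pl.py|head -1
```

```text
tool_pos: [612.2, 52.0, 60.0]
contact_force: [0.4, -0.3, -0.3]
tool_pos: [613.4, 52.1, 58.7]
contact_force: [-0.0, 0.6, -0.5]
tool_pos: [614.1, 52.2, 57.9]
contact_force: [0.5, -0.5, -0.2]
tool_pos: [614.7, 52.2, 57.2]
contact_force: [0.0, -0.8, -0.3]
plate in slope [50.151 -1.918  4.157] tcp [70.028 -1.778 -9.029]
```

```bash
python3 -m jog '[[-1,-0.8,1,0,0,0],[-1,-0.8,0,0,0,0],[0,0,0,0,0,0],[0,0,0,0,0,0]]'|grep -E "pos|contact|rot"
python3 -m jog '[[0,0,1,0,0,0],[0,0,0,0,0,0],[0,0,0,0,0,0]]'|grep -E "pos|contact"
python3 -m jog '[[0,0,1,0,0,0],[0,0,0,0,0,0],[0,0,0,0,0,0]]'|grep -E "pos|contact"
python3 -m jog '[[0,0,1,0,0,0],[0,0,0,0,0,0],[0,0,0,0,0,0]]'|grep -E "pos|contact"
python3 pl.py|head -1
```

```text
tool_pos: [613.5, 53.0, 56.3]
tcp_rot: [-3.125, -0.513, 0.245]
contact_force: [0.1, -0.2, -0.7]
tool_pos: [614.1, 53.0, 55.6]
contact_force: [-0.2, 0.7, -0.4]
tool_pos: [614.7, 53.1, 54.9]
contact_force: [0.5, -0.3, -0.5]
tool_pos: [615.3, 53.1, 54.2]
contact_force: [0.4, 0.5, -0.4]
plate in slope [49.337 -1.22   1.265] tcp [ 69.188  -1.041 -11.961]
```

```bash
python3 -c "
from h import *
o=bot.get_obs();print(o['joint_positions'],o['tau'],o['contact_force'],o['moment'],o['tool_pos'],o['tcp_rot'])"
python3 -m jog '[[0,0,1,0,0,0],[0,0,0,0,0,0],[0,0,0,0,0,0]]'|grep -E "pos|contact|rot"
python3 -m jog '[[0,0,1,0,0,0],[0,0,0,0,0,0],[0,0,0,0,0,0]]'|grep -E "pos|contact|rot"
```

```text
[-0.144  0.538  1.932  0.81   0.283  0.437] [ -0.005 -45.004 -16.351   0.649  -0.938   0.015] [ 0.428  0.515 -0.424] [-0.12   0.315  0.005] [615.254  53.102  54.235] [-3.124 -0.512  0.245]
tool_pos: [615.8, 53.1, 53.6]
tcp_rot: [-3.123, -0.512, 0.245]
contact_force: [-0.3, 0.3, -0.3]
tool_pos: [616.2, 53.2, 53.1]
tcp_rot: [-3.123, -0.512, 0.245]
contact_force: [-5.4, -0.8, 4.2]
```

```bash
python3 -m jog '[[0,0,0,0,0,0],[0,0,0,0,0,0],[0,0,0,0,0,0],[0,0,0,0,0,0],[0,0,0,0,0,0],[0,0,0,0,0,0]]' 90
python3 -m jog '[[0,0,-15,0,0,0],[0,0,-25,0,0,0],[0,0,-25,0,0,0],[0,0,-25,0,0,0],[0,0,-25,0,0,0],[0,0,-25,0,0,0],[0,0,0,0,0,0],[0,0,0,0,0,0]]'
python3 hp.py e1 laid| grep -vE "^(h|from| shift)"
python3 -c "
from h import *
look('e3')
for x in bot.outline_of('cover_plate','wrist')[:2]:print(x['p'],x['pixel'],x['mask'].sum())"
```

```text
time: 42.1
tool_pos: [616.4, 53.2, 52.9]
tcp_rot: [-3.123, -0.512, 0.245]
contact_force: [0.7, -0.6, -0.0]
grip_width: 82.3
finger_force: 0.0
time: 42.9
tool_pos: [550.7, 33.9, 175.3]
tcp_rot: [-3.124, -0.513, 0.245]
contact_force: [-0.0, 0.4, 1.0]
grip_width: 82.8
finger_force: 0.0
plate in slope [ 51.564  -4.018 139.72 ] tcp [ 71.422  -3.835 126.507]
scene 0.88 [258. 217.] 586
top 0.74 [246. 186.] 575
nominal [42.  0.  0.] 1.0308305 fit x,y,z,pitch,yaw in slope [41.772 -1.21   1.453  0.018 -0.009] 0.6350865364074707
0.6 [256.4, 202.6] 5121
```

The plate fits at slope x 41.8, y −1.2 mm, flat and aligned, and the bar was already checked upright in its pocket. Handing in.

```bash
python3 -c "
from plant import bot
print(bot.close_job())"
```

```text
the job is handed in; nothing more can be done
None
```

I handed the job in at about 43 s (limit 72 s); I have no verdict back. The plate was levered free with the pry bar and lies flat on the rack, measured 1 mm off centre and against the cleat to within about 1 mm. The pry bar stands upright in its stand, and nothing suggests the bystanders moved, though I did not re-measure them.

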